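Clip the food tubs shut on the bar and put them away in the drop-front bin

ROBOT

A 6-joint arm with a two-finger parallel gripper is mounted at the origin on the work surface. World frame = base frame: x ahead of the robot, y to its left, z up, the work surface at z = 0. Lengths are in m, angles in rad, forces in N, time in s.
With the tool pointing down it reaches from about 0.35 to 0.725 m from the base axis. Payload 6 kg.
Tool frame: the origin (TCP) lies at the very end of the fingers, on their centre line; the grasp point (between the pads) lies 19 mm behind it (arm.grip_point_offset is the z of the grasp point in the tool frame, in m); z points along the fingers, y is the line along which they close (so a half turn about z gives the same grasp; the last joint's range is limited). The gripper opens to 85 mm and grips with 20 to 120 N. Pads are 22 mm wide; open, the fingers measure 114 mm over their backs; the gripper's body (76 mm by 85 mm) begins 54 mm behind the grasp point. The pads swing forward as they close: fully open they stand 13 mm farther back than shut.
Start: joints at [-0.871, 0.04, 0.085, 0, -1.615, -0.334], TCP at [0.215, -0.56, 0.231] pointing down, gripper open.
Joint ranges: [-2.56, 2.56], [-1.29, 2.01], [-1.08, 1.49], [-3.29, 1.98], [-2.81, -0.18], [-2.99, 2.99]. Speed limits (rad/s): [2.57, 2.57, 3.01, 3.14, 3.14, 3.14].

INTERFACE

Orientations are given as [roll, pitch, yaw] about the fixed x, y, z axes, in that order (R = Rz(yaw) Ry(pitch) Rx(roll)).
In Python, from rig import arm, eyes, ticket gives the robot as it stands. The module is installed in compiled form; this text tells all that it offers.
- The arm moves only by the tool move_arm, never from a script. Its argument "moves" is a list of rows, each a list of 7 numbers: the shift along the tool's x, y, z in m, then the turn, a rotation vector about the tool's x, y, z in degrees, then the finger opening in m, from 0 to 0.0854. A call has 1 to 5 rows; each row shifts and turns the commanded pose from where the row before left it, along the tool's axes as they then stand; what a row does not reach is not made up. A row lasts 1/10 s, in which the tool goes at most 50 mm and 8.59 degrees, less where a joint would pass 70% of its speed; a pose out of reach is approached as far as the arm can. A call with a gripper value outside its range is refused whole. The fingers move at their own pace and stop on an object; "force" is the grip in N (left out, the last holds). Time passes only in rows, so rows that do not move let the fingers close. It gives the time, the measured TCP pose, the force, the opening and the grip force at its end, in the units of the state.
- arm.sense(): the state, without advancing time (a new reading comes with each control period).
- eyes.snapshot(name): name is "scene" or "top" or "wrist"; returns the picture (420x560x3 uint8, red, green, blue); there is no depth.
- eyes.calibration(name): a dict with "fx", "fy", "cx", "cy" (pixels), "rvec" (rotation vector, rad) and "tvec" (3), from world to camera coordinates, as OpenCV has them; the wrist camera has in their place "tool_from_camera" (4x4, takes a point from camera to tool coordinates, whose origin is the TCP and whose axes are the flange's). Camera axes: x right, y down, z forward; pixel columns grow to the right and rows downward; lengths in m; the calibration is good to about 2 mm. A picture is of the moment at which its call begins: read the wrist's pose just before it. calibration takes no time and is no camera call.
- ticket.sign_off(): hands the job in; it is judged then, once.
The state is a dict: "t": time; "joint_pos": joint angles; "joint_vel": joint speeds; "joint_efforts": joint torques, N m; "eef_pos": TCP position; "eef_rot": TCP orientation; "ft_force": force on the tool from outside, world axes, zero at the start; "moment": the same for the moment, N m; "grip_width": finger opening in m; "grasp_force": force on a finger pad.
Only numpy, scipy, OpenCV 4.12 (cv2) and the standard library are available. Lean on these libraries where they do the work, as an engineer would, in place of code of your own. Each camera call takes 0.05 s, during which the arm holds its last target. There are 200 camera calls.

TASK

Put the food tubs away: pull the bin's front flap all the way down, and close the orange clips at both ends of every tub by pushing first one end and then, with the tub turned round, the other against the steel bar on the worktop - never press an open clip with the gripper. Stand all the tubs level on the bin's floor with their clips shut, then push the flap back up until it is fully shut; leave the other kitchen things where they are.

Things in the scene. Friction and masses are not known exactly. Their poses are not given: they have to be found in the camera images.
- bin: Fixed low food bin of sage-green steel with an oak top, on the worktop, 316 mm wide. Origin on the worktop under the middle of its front hinge line; its x points level from there into the bin, y left along the hinge, z up. Inner floor 45 mm above the worktop, from x = 0 to the back wall at x = 187 mm, and y = -150 to 150 mm.
- bin_roof (a point): Middle of the front edge of the bin's oak roof, at its top: 64 mm behind the hinge line, 92 mm above the inner floor (roof underside 80 mm above it). The roof runs from here to x = 205 mm. In front of it, from x = 0 to 64 mm, the bin is open from above when the flap is down, between the sloping side walls.
- bin_hinge (a point): Middle of the flap's hinge line, on the front edge of the bin's inner floor, 45 mm above the worktop. The flap turns about the bin's y axis through this point. The flap's panel reaches 107 mm from here, is 312 mm wide and 8 mm thick (on its outer side, so underneath when it is down).
- flap (a joint): Bottom-hinged front flap of the bin, rad: 0 = shut, leaning back 0.6 rad from vertical against the roof edge; grows as it comes down towards the robot; 2.15 = fully down, level and flush with the inner floor (free end 2 mm higher). 0.5 kg, light hinge: let go near shut it falls shut, let go when down it stays down. Closing, it pushes in a tub that stands in its way.
- flap_handle (a point): Middle of the flap's round wooden handle bar: 12 mm thick, 200 mm long along the bin's y, an arm at each end, 142 mm from the hinge line (open gap of 28 mm to the panel). Shut it is 164 mm above the worktop, 77 mm behind the hinge line; down it is 44 mm above the worktop, 142 mm before the hinge line. It can be pinched from above at every flap angle and turns in the grip.
- press_bar: Fixed closing bar of bent steel for pressing the clips shut: level round bar along its own y, ends bent back 55 mm to a foot plate 8 mm high. Origin on the worktop under the middle of the bar; its x axis points level from the free side (where tubs are brought) through the bar to the foot plate, so a tub is pushed along +x. Bare worktop in front of and under the bar.
- bar_mid (a point): Centre of the closing bar, 32 mm above the worktop. The bar is 12 mm thick (its front 6 mm before this point) and 170 mm long.
- tubA: Loose food tub, may be absent: black box with a white lid that stays on, 110 mm long (x) x 56 mm wide (y) x 50 mm high, 0.2 to 0.45 kg, flat sides, to be gripped across its width. Origin at the centre of its underside, z up, x lengthwise. An orange clip hangs at each short end (the two ends are alike).
- tubA_clip1 (a joint): Orange clip on the +x end of the black tub, rad: 0 = shut flat on the tub's end (its outside 60 mm from the tub's middle), to 0.9 = swung out. 40 mm wide, 30 mm long, 4 mm thick, hinged 57 mm from the middle, 45 mm above the underside. Stays where put. Pushing the end squarely on the bar, tub 0 to 5 mm above the worktop, shuts it with about 5 N (20 N is harmless).
- tubA_clip2 (a joint): Orange clip on the -x end of the black tub, rad: 0 = shut flat on the tub's end (its outside 60 mm from the tub's middle), to 0.9 = swung out. 40 mm wide, 30 mm long, 4 mm thick, hinged 57 mm from the middle, 45 mm above the underside. Stays where put. Pushing the end squarely on the bar, tub 0 to 5 mm above the worktop, shuts it with about 5 N (20 N is harmless).
- tubB: Loose food tub, may be absent: sage-green box with a white lid that stays on, 110 mm long (x) x 56 mm wide (y) x 50 mm high, 0.2 to 0.45 kg, flat sides, to be gripped across its width. Origin at the centre of its underside, z up, x lengthwise. An orange clip hangs at each short end (the two ends are alike).
- tubB_clip1 (a joint): Orange clip on the +x end of the sage-green tub, rad: 0 = shut flat on the tub's end (its outside 60 mm from the tub's middle), to 0.9 = swung out. 40 mm wide, 30 mm long, 4 mm thick, hinged 57 mm from the middle, 45 mm above the underside. Stays where put. Pushing the end squarely on the bar, tub 0 to 5 mm above the worktop, shuts it with about 5 N (20 N is harmless).
- tubB_clip2 (a joint): Orange clip on the -x end of the sage-green tub, rad: 0 = shut flat on the tub's end (its outside 60 mm from the tub's middle), to 0.9 = swung out. 40 mm wide, 30 mm long, 4 mm thick, hinged 57 mm from the middle, 45 mm above the underside. Stays where put. Pushing the end squarely on the bar, tub 0 to 5 mm above the worktop, shuts it with about 5 N (20 N is harmless).
- tubC: Loose food tub, may be absent: dark blue box with a white lid that stays on, 110 mm long (x) x 56 mm wide (y) x 50 mm high, 0.2 to 0.45 kg, flat sides, to be gripped across its width. Origin at the centre of its underside, z up, x lengthwise. An orange clip hangs at each short end (the two ends are alike).
- tubC_clip1 (a joint): Orange clip on the +x end of the dark blue tub, rad: 0 = shut flat on the tub's end (its outside 60 mm from the tub's middle), to 0.9 = swung out. 40 mm wide, 30 mm long, 4 mm thick, hinged 57 mm from the middle, 45 mm above the underside. Stays where put. Pushing the end squarely on the bar, tub 0 to 5 mm above the worktop, shuts it with about 5 N (20 N is harmless).
- tubC_clip2 (a joint): Orange clip on the -x end of the dark blue tub, rad: 0 = shut flat on the tub's end (its outside 60 mm from the tub's middle), to 0.9 = swung out. 40 mm wide, 30 mm long, 4 mm thick, hinged 57 mm from the middle, 45 mm above the underside. Stays where put. Pushing the end squarely on the bar, tub 0 to 5 mm above the worktop, shuts it with about 5 N (20 N is harmless).
- mill: Bystander, loose: dark wooden pepper mill, 165 mm tall, 52 mm wide. Origin at the centre of its underside.
- salt_jar: Bystander, loose: small white jar with a wooden cap, 65 mm tall, 48 mm wide. Origin at the centre of its underside.
- mug: Bystander, loose: blue mug, 80 mm tall. Origin at the centre of its underside.
- soap: Bystander, loose: amber soap bottle, 130 mm tall, 56 mm wide. Origin at the centre of its underside.
- spoon: Bystander, loose: wooden spoon, 160 mm long, lying flat. Origin at the centre of its underside (middle of the tool).
- board: Bystander, loose: dark wooden chopping board lying flat, 170 x 120 x 18 mm. Origin at the centre of its underside.

How it is judged:
On the way, in this order (a step that is already met when the one before it is completed fails the run):
1. the bin's flap is fully down (over 1.95 rad) (value of joint flap above 1.95 rad), for 0.2 s.
2. every tub, with both clips shut, stands inside the bin (x of tubA in the frame of bin between 0.06 and 0.165 m and y of tubA in the frame of bin between -0.14 and 0.14 m and z of tubA in the frame of bin between 0.035 and 0.055 m and angle between each of tubA, tubB, tubC's own z axis and vertical below 0.12 rad and value of joint each of tubA_clip1, tubA_clip2, tubB_clip1, tubB_clip2, tubC_clip1, tubC_clip2 below 0.15 rad and x of tubB in the frame of bin between 0.06 and 0.165 m and y of tubB in the frame of bin between -0.14 and 0.14 m and z of tubB in the frame of bin between 0.035 and 0.055 m and x of tubC in the frame of bin between 0.06 and 0.165 m and y of tubC in the frame of bin between -0.14 and 0.14 m and z of tubC in the frame of bin between 0.035 and 0.055 m), for 0.2 s.
At the end, for the whole second after the job is handed in: The flap is shut (joint under 0.06 rad); every tub present stands at rest on the bin's inner floor, level within 0.12 rad, its middle 60 to 165 mm behind the hinge line and within 140 mm of the bin's middle plane; both its clips are shut (joints under 0.15 rad) (all of step 2 and value of joint flap below 0.06 rad and linear speed of each of tubA, tubB, tubC below 0.03 m/s); the robot touches nothing.
It fails at once if a bystander was disturbed (moved more than 4 cm) (distance of any of mill, salt_jar, mug, soap, spoon, board from where it was at the start of the episode above 0.04 m).
It fails at once if a clip still standing out (over 0.25 rad) was pressed with the gripper (over 3 N) instead of on the bar ((contact force between the fingers and tubA_clip1_c0 above 3 N and value of joint tubA_clip1 above 0.25 rad) or (contact force between the fingers and tubA_clip2_c0 above 3 N and value of joint tubA_clip2 above 0.25 rad) or (contact force between the fingers and tubB_clip1_c0 above 3 N and value of joint tubB_clip1 above 0.25 rad) or (contact force between the fingers and tubB_clip2_c0 above 3 N and value of joint tubB_clip2 above 0.25 rad) or (contact force between the fingers and tubC_clip1_c0 above 3 N and value of joint tubC_clip1 above 0.25 rad) or (contact force between the fingers and tubC_clip2_c0 above 3 N and value of joint tubC_clip2 above 0.25 rad)).
Of tubA, tubB, tubC only 2 to 3 are there at a start; the rules pass over those that are not, and their reading is None.
At some moment in a run one of tubA, tubB, tubC may be knocked a few centimetres aside while the robot is not near it.
Once in a run the grip may slacken for a moment while it holds something.
It also fails if it takes over 210 s, if anything falls off the work surface, if the arm or the gripper's body presses on something with over 40 N, if the wrist force passes 120 N, or if a joint passes its speed limit or range.

## Working session

There is one attempt and no reset: what is moved stays moved. The work goes in short steps, Python scripts to look and compute and a tool call to move; the robot and the scene stay as the last step left them, time stands still between calls to the robot, and variables do not carry over. Pictures are saved under pics/ and viewed, at most 14 in all, crops included, and the job is handed in when it is done.

Besides the shell and the picture viewer there is one more tool, called after "Request:" by a JSON object that holds its "method" and its "body". move_arm: Moves the arm, as the interface text tells. Its arguments: {"type":"object","properties":{"moves":{"type":"array","items":{"type":"array","items":{"type":"number"}}},"force":{"type":"number"}},"required":["moves"]}

```bash
ls; mkdir -p pics; python3 - <<'E'
from rig import arm, eyes
import cv2, numpy as np
s=arm.sense(); print({k:np.round(v,3).tolist() for k,v in s.items()}, arm.grip_point_offset)
for n in ("scene","top"):
    im=eyes.snapshot(n); cv2.imwrite(f"pics/{n}0.png",im[:,:,::-1]); 
for n in ("scene","top","wrist"):
    print(n,{k:np.round(v,3).tolist() for k,v in eyes.calibration(n).items()})
E
```

```text
pics
{'t': 0.0, 'joint_pos': [-0.871, 0.041, 0.084, -0.0, -1.616, -0.334], 'joint_vel': [0.001, 0.0, -0.002, 0.0, 0.0, -0.002], 'joint_efforts': [0.0, -36.821, 34.742, 6.933, -0.005, 0.0], 'eef_pos': [0.215, -0.56, 0.23], 'eef_rot': [3.14, -0.0, -2.776], 'ft_force': [-0.635, 0.192, -0.842], 'moment': [-0.011, 0.038, -0.044], 'grasp_force': 0.0, 'grip_width': 0.086} -0.0187
scene {'fx': 457.493, 'fy': 457.493, 'cx': 278.637, 'cy': 215.246, 'rvec': [2.058, 1.07, -0.521], 'tvec': [-0.341, -0.215, 1.76]}
top {'fx': 520.934, 'fy': 520.934, 'cx': 287.471, 'cy': 212.874, 'rvec': [2.139, -2.123, 0.199], 'tvec': [-0.007, 0.581, 1.484]}
wrist {'fx': 291.994, 'fy': 291.994, 'cx': 284.359, 'cy': 212.666, 'tool_from_camera': [[0.001, -0.955, -0.296, 0.075], [1.0, 0.001, -0.0, -0.001], [0.001, -0.296, 0.955, -0.143], [0.0, 0.0, 0.0, 1.0]]}
```

View pics/scene0.png

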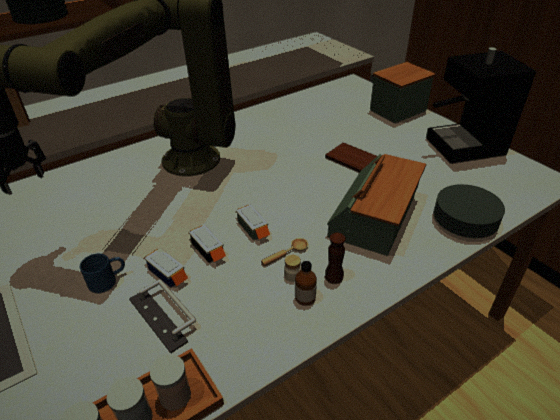

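View pics/top0.png

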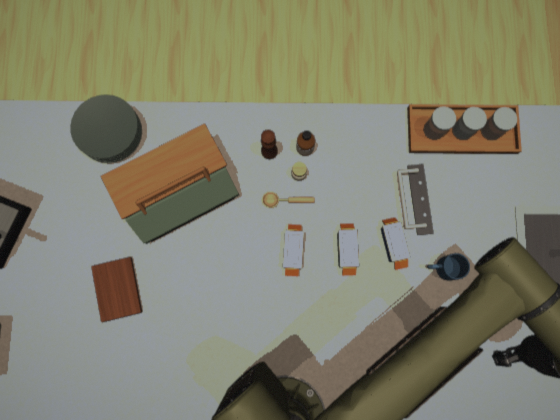

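```bash
cat > h.py <<'E'
from rig import arm, eyes
import cv2, numpy as np
from scipy.spatial.transform import Rotation as Ro
def cam(n, s=None):
    c=eyes.calibration(n); K=np.array([[c['fx'],0,c['cx']],[0,c['fy'],c['cy']],[0,0,1]])
    if n=='wrist':
        s=s or arm.sense(); T=np.eye(4); T[:3,:3]=Ro.from_euler('xyz',s['eef_rot']).as_matrix(); T[:3,3]=s['eef_pos']
        W=T@np.array(c['tool_from_camera']); return K,W[:3,:3],W[:3,3]
    R=cv2.Rodrigues(np.array(c['rvec'],float))[0]; return K,R.T,-R.T@np.array(c['tvec'])
def snap(n,name=None):
    C=cam(n); im=eyes.snapshot(n)[:,:,::-1].copy()
    if name: cv2.imwrite(f'pics/{name}.png',im)
    return im,C
def ray(C,uv):
    K,R,o=C; d=R@np.linalg.inv(K)@np.array([uv[0],uv[1],1.]); return o,d/np.linalg.norm(d)
def onz(C,uv,z):
    o,d=ray(C,uv); return o+d*(z-o[2])/d[2]
def proj(C,P):
    K,R,o=C; p=K@(R.T@(np.asarray(P,float)-o)); return p[:2]/p[2]
def meet(C1,u1,C2,u2):
    o1,d1=ray(C1,u1);o2,d2=ray(C2,u2); A=np.stack([d1,-d2],1); t=np.linalg.lstsq(A,o2-o1,rcond=None)[0]
    a,b=o1+t[0]*d1,o2+t[1]*d2; return (a+b)/2,np.linalg.norm(a-b)
def blobs(im,lo,hi,amin=8):
    m=cv2.inRange(cv2.cvtColor(im,cv2.COLOR_BGR2HSV),np.array(lo),np.array(hi))
    n,l,st,c=cv2.connectedComponentsWithStats(m); return [(int(st[i,4]),c[i],l==i) for i in range(1,n) if st[i,4]>=amin]
E
python3 - <<'E'
from h import *
out=[]
for n in("top","scene"):
    im=cv2.imread(f'pics/{n}0.png');C=cam(n)
    for a,c,m in blobs(im,(0,150,90),(16,255,255),6):
        r=cv2.minAreaRect(np.argwhere(m)[:,::-1].astype(np.float32))
        print(n,a,c.round(1),'z.035',onz(C,c,.035)[:2].round(3),[onz(C,p,.137)[:2].round(3).tolist() for p in cv2.boxPoints(r)] if a>500 else '')
im=cv2.imread('pics/top0.png')
a=cv2.resize(im[110:260,90:250],(480,450),interpolation=2);b=cv2.resize(im[150:290,270:460],(570,420),interpolation=2)
o=np.zeros((600,800,3),np.uint8)
a=cv2.resize(im[115:255,95:245],(400,373),interpolation=2);b=cv2.resize(im[155:285,270:450],(400,289),interpolation=2);s=cv2.imread('pics/scene0.png')
o[:373,:400]=a;o[:289,400:]=b;c=cv2.resize(s[140:260,320:440],(227,227),interpolation=2);d=cv2.resize(s[195:355,120:320],(388,310),interpolation=2);o[373:,:227]=c;o[289:599,400:788]=d
cv2.imwrite('pics/crop0.png',np.clip(o*1.5,0,255).astype(np.uint8))
E
```

```text
top 11 [490.9 106.9] z.035 [ 0.924 -0.632] 
top 8 [490.6 112.2] z.035 [ 0.907 -0.63 ] 
top 853 [443.5 136.4] z.035 [ 0.827 -0.48 ] [[0.761, -0.344], [0.859, -0.354], [0.841, -0.622], [0.744, -0.609]]
top 113 [509.9 140.7] z.035 [ 0.815 -0.684] 
top 9 [517.9 133.1] z.035 [ 0.84 -0.71] 
top 33 [267.2 136.2] z.035 [0.823 0.061] 
top 11 [518.7 142.8] z.035 [ 0.809 -0.711] 
top 26 [303.5 143.6] z.035 [ 0.8  -0.05] 
top 8 [506.4 143.9] z.035 [ 0.805 -0.672] 
top 149 [180.8 156.1] z.035 [0.757 0.323] 
top 33 [209.3 154.6] z.035 [0.763 0.237] 
top 618 [181.1 181.4] z.035 [0.678 0.319] [[0.608, 0.432], [0.737, 0.192], [0.69, 0.168], [0.563, 0.407]]
top 16 [205.  162.5] z.035 [0.738 0.249] 
top 14 [195.  161.6] z.035 [0.74  0.279] 
top 15 [220.1 166.5] z.035 [0.726 0.203] 
top 77 [137.5 180.6] z.035 [0.679 0.45 ] 
top 9 [180.4 173.4] z.035 [0.703 0.322] 
top 15 [173.5 176.5] z.035 [0.693 0.342] 
top 33 [140.5 188.5] z.035 [0.655 0.439] 
top 8 [120.2 189.9] z.035 [0.651 0.5  ] 
top 10 [113.4 195.1] z.035 [0.634 0.519] 
top 54 [121.1 200.6] z.035 [0.618 0.495] 
top 10 [125.2 202.9] z.035 [0.611 
[... 853 characters left out ...]
scene 143 [217.5 253.5] z.035 [ 0.549 -0.177] 
scene 28 [273.8 258. ] z.035 [ 0.658 -0.056] 
scene 153 [179.3 276.8] z.035 [ 0.568 -0.306] 
scene 137 [454.1 288.9] z.035 [1.026 0.264] 
scene 7 [473.9 289.9] z.035 [1.058 0.303] 
scene 6 [481.3 295.7] z.035 [1.081 0.302] 
scene 12 [487.2 299.4] z.035 [1.098 0.304] 
scene 91 [510.3 331.1] z.035 [1.19  0.266] 
scene 1153 [196.9 389. ] z.035 [ 0.891 -0.416] [[0.868, -0.509], [0.86, -0.399], [0.993, -0.4], [0.993, -0.5]]
scene 31 [143.8 375.4] z.035 [ 0.794 -0.498] 
scene 223 [150.5 392.7] z.035 [ 0.841 -0.502] 
scene 36 [ 99.8 399.6] z.035 [ 0.794 -0.597] 
scene 167 [106.8 413.4] z.035 [ 0.832 -0.594] 
scene 12 [154.3 412.1] z.035 [ 0.887 -0.512]
```

View pics/crop0.png

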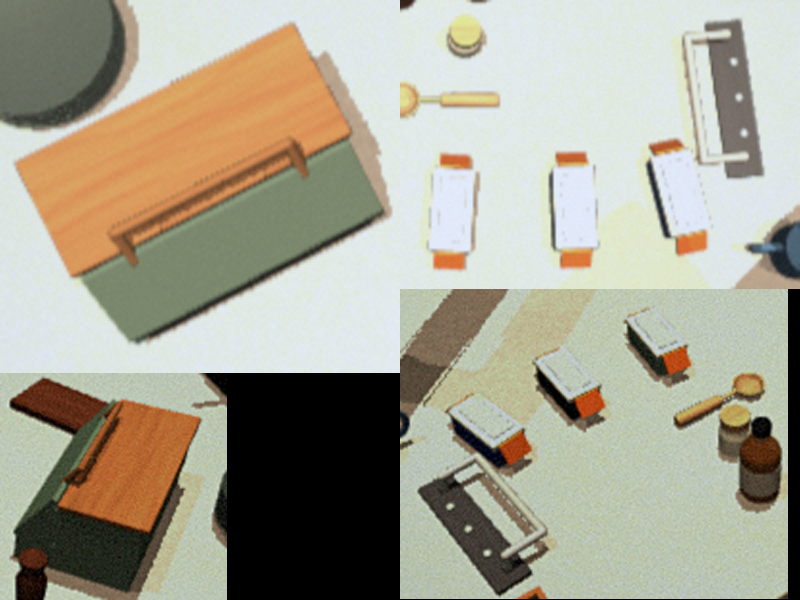

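```bash
python3 - <<'E'
from h import *
T=cam('top');S=cam('scene')
for n,a,b,z in [('fr-',(227,164.5),(352.8,211.4),.137),('fr+',(123.1,218.1),(379.2,155.3),.137),('bk-',(204.9,123.2),(397.2,221.9),.137),('bk+',(101.4,175.4),(426.2,165.4),.137),('bar+x',(399.2,171.2),(195.3,319.2),.035),('bar-x',(407.3,227.9),(159.2,282.6),.035)]:
    p,e=meet(T,a,S,b); print(n,p.round(3),round(e,4),onz(T,a,z).round(3),onz(S,b,z).round(3))
print('hinge',onz(T,(145.2,242.5),.045).round(3),onz(T,(239.4,193.7),.045).round(3))
f=[onz(T,a,.137)[:2] for a in((227,164.5),(123.1,218.1),(101.4,175.4),(204.9,123.2))]
v=f[1]-f[0];w=f[2]-f[1];print(np.linalg.norm(v),np.linalg.norm(w),np.degrees(np.arctan2(v[1],v[0]))-90,np.degrees(np.arctan2(w[1],w[0])))
b0=onz(T,(399.2,171.2),.035);b1=onz(T,(407.3,227.9),.035);v=b0-b1;print('bar len',np.linalg.norm(v),'x dir deg',np.degrees(np.arctan2(v[1],v[0]))-90)
# tubs: clip pairs
for a,b in [((294.5,226.9),(292,271.8)),((346.7,225.6),(349,271.2)),((389.4,220.5),(400.8,263.9))]:
    p,q=onz(T,a,.035),onz(T,b,.035);v=p-q;print('tub',((p+q)/2).round(3),np.linalg.norm(v).round(3),np.degrees(np.arctan2(v[1],v[0])).round(1))
E
```

```text
fr- [0.71  0.176 0.127] 0.0112 [0.704 0.17  0.137] [0.72  0.173 0.137]
fr+ [0.546 0.452 0.131] 0.0088 [0.548 0.454 0.137] [0.552 0.439 0.137]
bk- [0.826 0.238 0.139] 0.0023 [0.826 0.237 0.137] [0.825 0.241 0.137]
bk+ [0.673 0.528 0.127] 0.0045 [0.669 0.522 0.137] [0.683 0.518 0.137]
bar+x [ 0.718 -0.337  0.033] 0.0078 [ 0.716 -0.34   0.035] [ 0.722 -0.334  0.035]
bar-x [ 0.545 -0.359  0.024] 0.0053 [ 0.542 -0.359  0.035] [ 0.556 -0.359  0.035]
hinge [0.491 0.414 0.045] [0.64  0.141 0.045]
0.3237549268899563 0.13937034931225692 28.843827060039416 29.48091879936883
bar len 0.17470867015021016 x dir deg -83.87522597031419
tub [ 0.476 -0.02   0.035] 0.133 -2.9
tub [ 0.48  -0.181  0.035] 0.135 2.1
tub [ 0.499 -0.321  0.035] 0.132 13.0
```

```bash
cat >> h.py <<'E'
def plan(x,y,z,yaw,step=.04,dang=8,tilt=None,frm=None,spin=0):
    """rows (constant) from the present pose to a tool-down pose with yaw in deg; spin adds turns the other way"""
    s=arm.sense(); p,r=(s['eef_pos'],s['eef_rot']) if frm is None else frm
    R0=Ro.from_euler('xyz',r); R1=Ro.from_euler('xyz',[np.pi,0,np.radians(yaw)]) if tilt is None else tilt
    rv=(R0.inv()*R1).as_rotvec()
    if spin: rv=rv*(1-2*np.pi/np.linalg.norm(rv))
    d=R0.inv().apply(np.array([x,y,z])-p)
    n=int(max(np.ceil(np.linalg.norm(d)/step),np.ceil(np.degrees(np.linalg.norm(rv))/dang),1))
    S=sum(Ro.from_rotvec(rv*k/n).as_matrix() for k in range(n)); dd=np.linalg.solve(S,d)
    print('from',np.round(p,4),np.round(np.degrees(r),2),'t',round(s['t'],1),'j6',round(s['joint_pos'][5],2)); print(n,'rows:',(dd).round(4).tolist(),np.degrees(rv/n).round(2).tolist())
    # path
    R=R0;q=np.array(p,float);L=[]
    for k in range(n): q=q+R.apply(dd);R=R*Ro.from_rotvec(rv/n);L.append(q.round(2).tolist())
    print('path',L[::max(1,n//5)])
    return np.array([x,y,z]),R1.as_euler('xyz')
E
python3 -c "
from h import *
plan(.60,.295,.25,-61)"
```

```text
from [ 0.2146 -0.56    0.2304] [ 1.7991e+02 -1.0000e-02 -1.5904e+02] t 0.1 j6 -0.33
24 rows: [-0.0442, -0.0017, -0.0008] [0.0, 0.0, -4.09]
path [[0.26, -0.55, 0.23], [0.41, -0.46, 0.23], [0.54, -0.33, 0.24], [0.62, -0.18, 0.24], [0.66, -0.01, 0.24], [0.64, 0.17, 0.25]]
```

Request:
{"method": "move_arm", "body": {"moves": [[-0.0442,-0.0017,-0.0008,0,0,-4.09,0.085],[-0.0442,-0.0017,-0.0008,0,0,-4.09,0.085],[-0.0442,-0.0017,-0.0008,0,0,-4.09,0.085],[-0.0442,-0.0017,-0.0008,0,0,-4.09,0.085],[-0.0442,-0.0017,-0.0008,0,0,-4.09,0.085]]}}

```text
t: 0.6
eef_pos: [0.4122, -0.4594, 0.2345]
eef_rot: [3.14, -0.0, -2.416]
ft_force: [0.5, -0.6, -0.4]
grip_width: 0.085
grasp_force: 0.0
```

Request:
{"method": "move_arm", "body": {"moves": [[-0.0442,-0.0017,-0.0008,0,0,-4.09,0.085],[-0.0442,-0.0017,-0.0008,0,0,-4.09,0.085],[-0.0442,-0.0017,-0.0008,0,0,-4.09,0.085],[-0.0442,-0.0017,-0.0008,0,0,-4.09,0.085],[-0.0442,-0.0017,-0.0008,0,0,-4.09,0.085]]}}

```text
t: 1.1
eef_pos: [0.5607, -0.297, 0.2384]
eef_rot: [3.14, -0.0, -2.059]
ft_force: [0.2, -0.6, -0.4]
grip_width: 0.0847
grasp_force: 0.0
```

Request:
{"method": "move_arm", "body": {"moves": [[-0.0442,-0.0017,-0.0008,0,0,-4.09,0.085],[-0.0442,-0.0017,-0.0008,0,0,-4.09,0.085],[-0.0442,-0.0017,-0.0008,0,0,-4.09,0.085],[-0.0442,-0.0017,-0.0008,0,0,-4.09,0.085],[-0.0442,-0.0017,-0.0008,0,0,-4.09,0.085]]}}

```text
t: 1.6
eef_pos: [0.6431, -0.093, 0.2424]
eef_rot: [3.14, -0.0, -1.702]
ft_force: [1.5, -0.3, 0.0]
grip_width: 0.0849
grasp_force: 0.0
```

Request:
{"method": "move_arm", "body": {"moves": [[-0.0442,-0.0017,-0.0008,0,0,-4.09,0.085],[-0.0442,-0.0017,-0.0008,0,0,-4.09,0.085],[-0.0442,-0.0017,-0.0008,0,0,-4.09,0.085],[-0.0442,-0.0017,-0.0008,0,0,-4.09,0.085],[-0.0442,-0.0017,-0.0008,0,0,-4.09,0.085]]}}

```text
t: 2.1
eef_pos: [0.649, 0.1269, 0.2464]
eef_rot: [3.14, 0.0, -1.345]
ft_force: [0.6, 0.1, -0.8]
grip_width: 0.0854
grasp_force: 0.0
```

Request:
{"method": "move_arm", "body": {"moves": [[-0.0442,-0.0017,-0.0008,0,0,-4.09,0.085],[-0.0442,-0.0017,-0.0008,0,0,-4.09,0.085],[-0.0442,-0.0017,-0.0008,0,0,-4.09,0.085],[-0.0442,-0.0017,-0.0008,0,0,-4.09,0.085],[0,0,0,0,0,0,0.085]]}}

```text
t: 2.6
eef_pos: [0.5964, 0.2987, 0.2492]
eef_rot: [3.14, 0.001, -1.055]
ft_force: [1.2, -0.1, -0.3]
grip_width: 0.0852
grasp_force: 0.0
```

```bash
python3 - <<'E'
from h import *
s=arm.sense();print(np.round(s['eef_pos'],4),np.degrees(s['eef_rot']).round(2),s['t'],np.round(s['joint_pos'],3))
im,C=snap('wrist','w1')
for z,u in [(.164,(280,212))]: print(onz(C,u,z))
E
```

```text
[0.5964 0.2987 0.2492] [ 1.7991e+02  6.0000e-02 -6.0460e+01] 2.6 [ 7.620e-01  2.250e-01  3.200e-01 -1.000e-03 -1.668e+00 -2.470e-01]
[0.60316581 0.29499275 0.164     ]
```

View pics/w1.png

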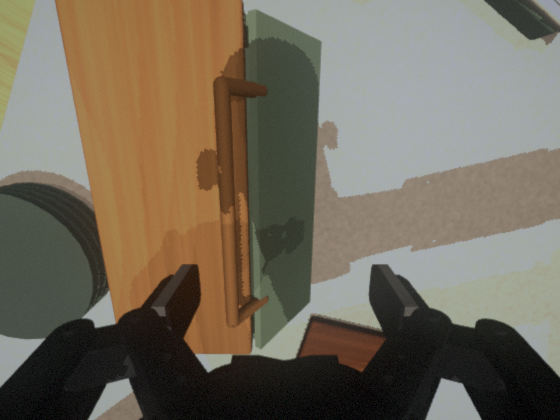

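```bash
python3 - <<'E'
from h import *
C=cam('wrist'); s=arm.sense()
a,b=[onz(C,u,.164) for u in((222,82),(236,322))]; v=b-a; print(a.round(4),b.round(4),np.linalg.norm(v),'mid',((a+b)/2).round(4),'yawbin',np.degrees(np.arctan2(v[1],v[0]))-90)
a,b=[onz(C,u,.049) for u in((321,40),(312,298))]; v=b-a; print('hinge edge',a.round(4),b.round(4),np.linalg.norm(v),((a+b)/2).round(4),'yawbin',np.degrees(np.arctan2(v[1],v[0]))-90)
T=cam('top'); 
# handle in top: crop coords -> px ; height from two views
f=lambda x,y:(x/2.667+95,y/2.667+115)
for u,c in(((222,82),(293,142)),((236,322),(112,234))): p,e=meet(C,u,T,f(*c)); print('handle end',p.round(3),e.round(4))
E
```

```text
[0.688 0.228 0.164] [0.5877 0.4057 0.164 ] 0.20403586862790896 mid [0.6379 0.3169 0.164 ] yawbin 29.42442176195233
hinge edge [0.6423 0.1401 0.049 ] [0.4914 0.4094 0.049 ] 0.3087054870124419 [0.5668 0.2747 0.049 ] yawbin 29.26005630297483
handle end [0.687 0.228 0.161] 0.0029
handle end [0.587 0.412 0.157] 0.0014
```

```bash
python3 - <<'E'
from h import *
f=plan(.638,.317,.20,-60.7); plan(.638,.317,.149,-60.7,frm=f)
print(arm.sense()['joint_pos'])
E
```

```text
from [0.5974 0.2965 0.2495] [ 1.7991e+02  1.0000e-02 -6.0650e+01] t 2.6 j6 -0.25
2 rows: [0.001, -0.0228, 0.0247] [0.04, 0.01, 0.03]
path [[0.62, 0.31, 0.22], [0.64, 0.32, 0.2]]
from [0.638 0.317 0.2  ] [180.    0.  -60.7] t 2.6 j6 -0.25
2 rows: [0.0, -0.0, 0.0255] [-0.0, -0.0, 0.0]
path [[0.64, 0.32, 0.17], [0.64, 0.32, 0.15]]
[ 7.59496364e-01  2.24399427e-01  3.20051262e-01 -6.29258340e-04
 -1.66788346e+00 -2.47244749e-01]
```

Request:
{"method": "move_arm", "body": {"moves": [[0.001,-0.0228,0.0247,0,0,0,0.05],[0,-0.0228,0.0247,0,0,0,0.05],[0,0,0,0,0,0,0.05],[0,0,0,0,0,0,0.05]]}}

```text
t: 3.05
eef_pos: [0.6393, 0.3141, 0.1996]
eef_rot: [3.139, -0.001, -1.064]
ft_force: [0.8, 0.2, 0.6]
grip_width: 0.0499
grasp_force: 0.0
```

Request:
{"method": "move_arm", "body": {"moves": [[0,0,0.02,0,0,0,0.05],[0,0,0.02,0,0,0,0.05],[0,0,0.011,0,0,0,0.05],[0,0,0,0,0,0,0.05]]}}

```text
t: 3.45
eef_pos: [0.6386, 0.3145, 0.1496]
eef_rot: [3.14, -0.0, -1.063]
ft_force: [0.6, 1.0, -0.1]
grip_width: 0.0498
grasp_force: 0.0
```

Request:
{"method": "move_arm", "body": {"moves": [[0,0,0,0,0,0,0.0],[0,0,0,0,0,0,0.0],[0,0,0,0,0,0,0.0],[0,0,0,0,0,0,0.0],[0,0,0,0,0,0,0.0]], "force": 30}}

```text
t: 3.95
eef_pos: [0.6399, 0.3157, 0.1517]
eef_rot: [-3.138, -0.0, -1.062]
ft_force: [3.9, 1.1, 4.9]
grip_width: 0.0108
grasp_force: 29.4
```

```bash
python3 - <<'E'
import numpy as np
q=np.linspace(0,2.15,21); x=141.7*np.sin(.575-q); z=141.7*np.cos(.575-q)
for i in range(20): print([round(-(x[i+1]-x[i])/1e3,4), round(-(z[i+1]-z[i])/1e3,4)],end=' ')
E
```

```text
[np.float64(0.0132), np.float64(-0.0076)] [np.float64(0.0139), np.float64(-0.0061)] [np.float64(0.0145), np.float64(-0.0046)] [np.float64(0.0149), np.float64(-0.003)] [np.float64(0.0152), np.float64(-0.0014)] [np.float64(0.0152), np.float64(0.0002)] [np.float64(0.0151), np.float64(0.0019)] [np.float64(0.0148), np.float64(0.0035)] [np.float64(0.0144), np.float64(0.0051)] [np.float64(0.0137), np.float64(0.0066)] [np.float64(0.013), np.float64(0.008)] [np.float64(0.012), np.float64(0.0093)] [np.float64(0.0109), np.float64(0.0106)] [np.float64(0.0097), np.float64(0.0117)] [np.float64(0.0084), np.float64(0.0127)] [np.float64(0.007), np.float64(0.0135)] [np.float64(0.0055), np.float64(0.0142)] [np.float64(0.004), np.float64(0.0147)] [np.float64(0.0024), np.float64(0.015)] [np.float64(0.0008), np.float64(0.0152)]
```

Request:
{"method": "move_arm", "body": {"moves": [[0,0.0132,-0.0076,0,0,0,0],[0,0.0139,-0.0061,0,0,0,0],[0,0.0145,-0.0046,0,0,0,0],[0,0.0149,-0.003,0,0,0,0],[0,0.0152,-0.0014,0,0,0,0]]}}

```text
t: 4.45
eef_pos: [0.5767, 0.2809, 0.1745]
eef_rot: [-3.138, 0.001, -1.062]
ft_force: [2.3, 2.6, 2.8]
grip_width: 0.0105
grasp_force: 31.0
```

Request:
{"method": "move_arm", "body": {"moves": [[0,0.0152,0.0002,0,0,0,0],[0,0.0151,0.0019,0,0,0,0],[0,0.0148,0.0035,0,0,0,0],[0,0.0144,0.0051,0,0,0,0],[0,0.0137,0.0066,0,0,0,0]]}}

```text
t: 4.95
eef_pos: [0.512, 0.2451, 0.1558]
eef_rot: [-3.14, 0.001, -1.062]
ft_force: [-1.7, 1.5, 2.7]
grip_width: 0.0108
grasp_force: 31.3
```

Request:
{"method": "move_arm", "body": {"moves": [[0,0.013,0.008,0,0,0,0],[0,0.012,0.0093,0,0,0,0],[0,0.0109,0.0106,0,0,0,0],[0,0.0097,0.0117,0,0,0,0],[0,0.0084,0.0127,0,0,0,0]]}}

```text
t: 5.45
eef_pos: [0.4645, 0.2187, 0.1029]
eef_rot: [-3.141, 0.001, -1.062]
ft_force: [2.8, 3.5, -0.6]
grip_width: 0.0107
grasp_force: 30.2
```

Request:
{"method": "move_arm", "body": {"moves": [[0,0.007,0.0135,0,0,0,0],[0,0.0055,0.0142,0,0,0,0],[0,0.004,0.0147,0,0,0,0],[0,0.0024,0.0145,0,0,0,0],[0,0.0008,0.0145,0,0,0,0]]}}

```text
t: 5.95
eef_pos: [0.4489, 0.2096, 0.0323]
eef_rot: [-3.139, 0.0, -1.062]
ft_force: [-16.1, -4.0, 44.0]
grip_width: 0.0105
grasp_force: 34.7
```

Request:
{"method": "move_arm", "body": {"moves": [[0,0,0,0,0,0,0],[0,0,0,0,0,0,0]]}}

```text
t: 6.15
eef_pos: [0.4488, 0.2092, 0.0315]
eef_rot: [-3.14, -0.0, -1.062]
ft_force: [5.2, 3.6, -2.8]
grip_width: 0.0108
grasp_force: 31.1
```

Request:
{"method": "move_arm", "body": {"moves": [[0,0,0,0,0,0,0.024],[0,0,0,0,0,0,0.024],[0,0,-0.03,0,0,0,0.024],[0,0,-0.04,0,0,0,0.03],[0,0,-0.04,0,0,0,0.05]]}}

```text
t: 6.65
eef_pos: [0.4474, 0.208, 0.1422]
eef_rot: [3.139, -0.001, -1.063]
ft_force: [1.1, 1.4, 1.1]
grip_width: 0.0435
grasp_force: 0.0
```

```bash
python3 - <<'E'
from h import *
plan(.49,-.31,.24,13)
im,C=snap('scene','s1');m=blobs(im,(0,150,90),(16,255,255),60);print([(a,c.round(0)) for a,c,_ in m])
im,C=snap('top','t1')
m=blobs(im,(0,150,90),(16,255,255),30);print([(a,c.round(0)) for a,c,_ in m])
E
```

```text
from [0.4474 0.208  0.1422] [ 1.7983e+02 -5.0000e-02 -6.0890e+01] t 6.7 j6 -0.34
14 rows: [0.0207, 0.034, -0.0069] [0.01, 0.0, -5.28]
path [[0.43, 0.17, 0.15], [0.4, 0.1, 0.16], [0.38, 0.02, 0.18], [0.38, -0.06, 0.19], [0.4, -0.14, 0.21], [0.42, -0.21, 0.22], [0.46, -0.28, 0.23]]
[(746, array([404.,  73.])), (2982, array([389., 188.])), (131, array([262., 231.])), (147, array([218., 254.])), (155, array([179., 277.])), (130, array([453., 288.])), (87, array([511., 331.])), (1206, array([197., 389.])), (230, array([150., 393.])), (172, array([107., 413.]))]
[(711, array([436., 134.])), (92, array([511., 140.])), (45, array([267., 136.])), (55, array([304., 143.])), (146, array([465., 148.])), (172, array([176., 158.])), (32, array([499., 150.])), (38, array([209., 155.])), (258, array([203., 166.])), (102, array([201., 176.])), (116, array([136., 181.])), (37, array([179., 174.])), (60, array([136., 191.])), (97, array([161., 195.])), (43, array([119., 202.])), (41, array([389., 220.])), (50, array([295., 227.])), (48, array([347., 226.])), (653, array([108., 273.])), (89, array([401., 264.])), (81, array([292., 272.])), (81, array([349., 271.]))]
```

Request:
{"method": "move_arm", "body": {"moves": [[0.0207,0.034,-0.0069,0,0,-5.28,0.08],[0.0207,0.034,-0.0069,0,0,-5.28,0.08],[0.0207,0.034,-0.0069,0,0,-5.28,0.08],[0.0207,0.034,-0.0069,0,0,-5.28,0.08],[0.0207,0.034,-0.0069,0,0,-5.28,0.08]]}}

```text
t: 7.25
eef_pos: [0.3827, 0.021, 0.1762]
eef_rot: [3.141, 0.0, -0.597]
ft_force: [0.3, 0.1, 0.2]
grip_width: 0.0798
grasp_force: 0.0
```

Request:
{"method": "move_arm", "body": {"moves": [[0.0207,0.034,-0.0069,0,0,-5.28,0.08],[0.0207,0.034,-0.0069,0,0,-5.28,0.08],[0.0207,0.034,-0.0069,0,0,-5.28,0.08],[0.0207,0.034,-0.0069,0,0,-5.28,0.08],[0.0207,0.034,-0.0069,0,0,-5.28,0.08]]}}

```text
t: 7.75
eef_pos: [0.4088, -0.1753, 0.2109]
eef_rot: [-3.141, 0.0, -0.138]
ft_force: [0.3, 0.4, -0.1]
grip_width: 0.08
grasp_force: 0.0
```

Request:
{"method": "move_arm", "body": {"moves": [[0.0207,0.034,-0.0069,0,0,-5.28,0.08],[0.0207,0.034,-0.0069,0,0,-5.28,0.08],[0.0207,0.034,-0.0069,0,0,-5.28,0.08],[0.0207,0.034,-0.0069,0,0,-5.28,0.08],[0,0,0,0,0,0,0.08]]}}

```text
t: 8.25
eef_pos: [0.4922, -0.3116, 0.2344]
eef_rot: [-3.138, 0.006, 0.227]
ft_force: [0.1, 0.7, -1.9]
grip_width: 0.08
grasp_force: 0.0
```

```bash
python3 - <<'E'
from h import *
s=arm.sense();print(np.round(s['eef_pos'],4),np.degrees(s['eef_rot']).round(2),s['t'],np.round(s['joint_pos'],3))
im,C=snap('wrist','w2')
for a,c,m in blobs(im,(0,150,70),(16,255,255),40): print(a,c.round(1),onz(C,c,.035).round(4))
E
```

```text
[ 0.4922 -0.3116  0.2344] [-179.82    0.37   13.  ] 8.25 [-0.22   0.     0.05  -0.    -1.628  2.018]
923 [34.1 83.9] [ 0.5432 -0.0228  0.035 ]
716 [180.3 114.3] [ 0.5478 -0.1805  0.035 ]
620 [296.4 125.7] [ 0.5652 -0.3089  0.035 ]
109 [ 30.  197.7] [ 0.4113 -0.0148  0.035 ]
234 [169.4 223.6] [ 0.4163 -0.1829  0.035 ]
218 [295.2 235.5] [ 0.4362 -0.3388  0.035 ]
```

View pics/w2.png

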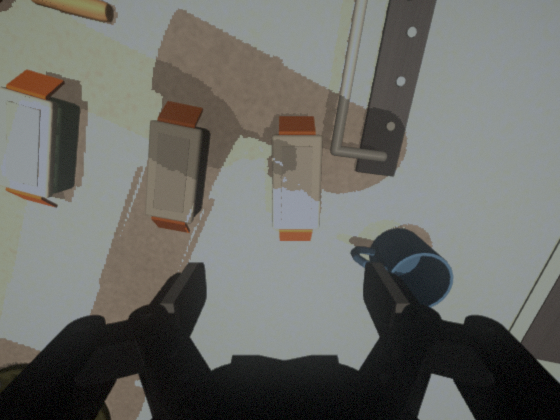

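```bash
python3 - <<'E'
from h import *
im=cv2.imread('pics/w2.png');C=cam('wrist');T=cam('top');S=cam('scene')
for u in((297,182.5),(274,136),(320,136),(320,229),(272,229)): print('lid',onz(C,u,.05).round(4))
print('bar ends',onz(C,(339,150),.032).round(4),onz(C,(357,20),.032).round(4),'mug',onz(C,(353,250),.05).round(3))
ws=[(34.1,83.9),(180.3,114.3),(296.4,125.7)];tt=[(295,227),(347,226),(389.4,220.5)];ss=[(262.3,231.5),(217.5,253.5),(179.3,276.8)]
for w,t,q in zip(ws,tt,ss): print('clip',meet(C,w,S,q)[0].round(3),meet(T,t,S,q)[0].round(3))
# lid height of tub3: lid corners in scene crop d -> px
g=lambda x,y:((x-400)/1.94+120,(y-289)/1.94+195)
for w,q in(((274,136),g(527,437)),((320,136),g(501,461)),((272,229),g(477,394)),((320,229),g(449,409))): p,e=meet(C,w,S,q);print('lid corner 3D',p.round(3),e.round(4))
f=plan(.50,-.32,.22,-167,spin=0)
E
```

```text
lid [ 0.5045 -0.3223  0.05  ]
lid [ 0.5487 -0.2858  0.05  ]
lid [ 0.5599 -0.3345  0.05  ]
lid [ 0.4559 -0.3624  0.05  ]
lid [ 0.4429 -0.3065  0.05  ]
bar ends [ 0.5493 -0.3623  0.032 ] [ 0.6795 -0.3438  0.032 ] mug [ 0.438 -0.409  0.05 ]
clip [ 0.543 -0.02   0.033] [ 0.543 -0.023  0.034]
clip [ 0.547 -0.177  0.033] [ 0.547 -0.178  0.034]
clip [ 0.565 -0.306  0.032] [ 0.565 -0.306  0.032]
lid corner 3D [ 0.548 -0.282  0.024] 0.0056
lid corner 3D [ 0.561 -0.333  0.018] 0.0112
lid corner 3D [ 0.438 -0.307  0.038] 0.0007
lid corner 3D [ 0.459 -0.359  0.054] 0.0064
from [ 0.4914 -0.3102  0.2352] [-179.82    0.31   12.9 ] t 8.3 j6 2.01
23 rows: [0.0008, -0.0004, 0.0007] [0.02, 0.01, 7.82]
path [[0.49, -0.31, 0.23], [0.5, -0.31, 0.23], [0.5, -0.31, 0.23], [0.5, -0.31, 0.23], [0.5, -0.32, 0.22], [0.5, -0.32, 0.22]]
```

```bash
python3 - <<'E'
from h import *
f=plan(.482,-.3275,.12,-167)
E
```

```text
from [ 0.4914 -0.3102  0.2352] [-179.82    0.31   12.9 ] t 8.3 j6 2.01
23 rows: [0.001, 0.0009, 0.005] [0.02, 0.01, 7.82]
path [[0.49, -0.31, 0.23], [0.5, -0.31, 0.21], [0.5, -0.32, 0.19], [0.49, -0.33, 0.17], [0.49, -0.33, 0.15], [0.48, -0.33, 0.13]]
```

Request:
{"method": "move_arm", "body": {"moves": [[0.001,0.0009,0.005,0,0,7.82,0.08],[0.001,0.0009,0.005,0,0,7.82,0.08],[0.001,0.0009,0.005,0,0,7.82,0.08],[0.001,0.0009,0.005,0,0,7.82,0.08],[0.001,0.0009,0.005,0,0,7.82,0.08]]}}

```text
t: 8.8
eef_pos: [0.4954, -0.3127, 0.2133]
eef_rot: [-3.141, 0.0, -0.461]
ft_force: [0.2, -0.1, 0.0]
grip_width: 0.0799
grasp_force: 0.0
```

Request:
{"method": "move_arm", "body": {"moves": [[0.001,0.0009,0.005,0,0,7.82,0.08],[0.001,0.0009,0.005,0,0,7.82,0.08],[0.001,0.0009,0.005,0,0,7.82,0.08],[0.001,0.0009,0.005,0,0,7.82,0.08],[0.001,0.0009,0.005,0,0,7.82,0.08]]}}

```text
t: 9.3
eef_pos: [0.4961, -0.3192, 0.1884]
eef_rot: [-3.142, 0.0, -1.143]
ft_force: [0.6, -0.2, 0.2]
grip_width: 0.0804
grasp_force: 0.0
```

Request:
{"method": "move_arm", "body": {"moves": [[0.001,0.0009,0.005,0,0,7.82,0.08],[0.001,0.0009,0.005,0,0,7.82,0.08],[0.001,0.0009,0.005,0,0,7.82,0.08],[0.001,0.0009,0.005,0,0,7.82,0.08],[0.001,0.0009,0.005,0,0,7.82,0.08]]}}

```text
t: 9.8
eef_pos: [0.4925, -0.3248, 0.1634]
eef_rot: [3.142, 0.0, -1.825]
ft_force: [0.4, -0.4, 0.3]
grip_width: 0.0804
grasp_force: 0.0
```

Request:
{"method": "move_arm", "body": {"moves": [[0.001,0.0009,0.005,0,0,7.82,0.08],[0.001,0.0009,0.005,0,0,7.82,0.08],[0.001,0.0009,0.005,0,0,7.82,0.08],[0.001,0.0009,0.005,0,0,7.82,0.08],[0.001,0.0009,0.005,0,0,7.82,0.08]]}}

```text
t: 10.3
eef_pos: [0.4862, -0.3268, 0.1384]
eef_rot: [3.141, 0.0, -2.508]
ft_force: [0.6, -0.2, 0.3]
grip_width: 0.0798
grasp_force: 0.0
```

Request:
{"method": "move_arm", "body": {"moves": [[0.001,0.0009,0.005,0,0,7.82,0.08],[0.001,0.0009,0.005,0,0,7.82,0.08],[0.001,0.0009,0.005,0,0,7.82,0.08],[0,0,0,0,0,0,0.075],[0,0,0,0,0,0,0.075]]}}

```text
t: 10.8
eef_pos: [0.4827, -0.3263, 0.1237]
eef_rot: [-3.142, 0.0, -2.908]
ft_force: [-0.2, 0.5, 0.6]
grip_width: 0.0751
grasp_force: 0.0
```

```bash
python3 - <<'E'
from h import *
f=plan(.482,-.3275,.016,-167)
im,C=snap('wrist','w3')
for a,c,m in blobs(im,(0,150,70),(16,255,255),40): print(a,c.round(1),onz(C,c,.035).round(4))
E
```

```text
from [ 0.4827 -0.3263  0.1237] [-1.800e+02  1.000e-02 -1.666e+02] t 10.8 j6 -1.09
3 rows: [0.0003, -0.0003, 0.0359] [-0.0, 0.0, 0.13]
path [[0.48, -0.33, 0.09], [0.48, -0.33, 0.05], [0.48, -0.33, 0.02]]
1455 [283.9 158. ] [ 0.4365 -0.3385  0.035 ]
1478 [478.7 178.7] [ 0.4161 -0.183   0.035 ]
43 [280. 176.] [ 0.451  -0.3382  0.035 ]
117 [284.6 304.9] [ 0.5664 -0.3068  0.035 ]
```

View pics/w3.png

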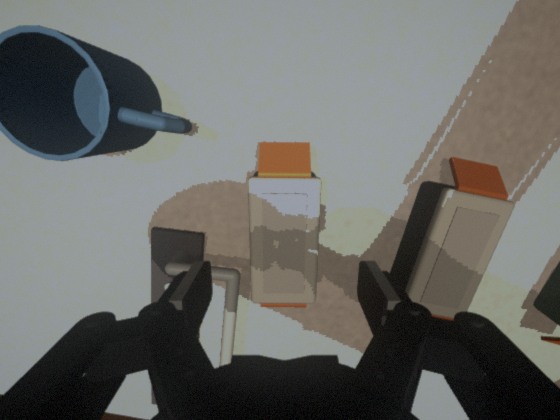

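Request:
{"method": "move_arm", "body": {"moves": [[0.0003,-0.0003,0.0359,0,0,0.13,0.075],[0.0003,-0.0003,0.0359,0,0,0.13,0.075],[0.0003,-0.0003,0.0359,0,0,0.13,0.075],[0,0,0,0,0,0,0.075]]}}

```text
t: 11.25
eef_pos: [0.4789, -0.3261, 0.0102]
eef_rot: [3.135, -0.007, -2.917]
ft_force: [-1.3, -0.5, -0.9]
grip_width: 0.0749
grasp_force: 0.0
```

Request:
{"method": "move_arm", "body": {"moves": [[0,0,0,0,0,0,0.04],[0,0,0,0,0,0,0.04],[0,0,0,0,0,0,0.04],[0,0,0,0,0,0,0.04],[0,0,0,0,0,0,0.04]], "force": 60}}

```text
t: 11.75
eef_pos: [0.4837, -0.3283, 0.0183]
eef_rot: [-3.139, 0.003, -2.918]
ft_force: [-0.3, 1.7, 6.4]
grip_width: 0.055
grasp_force: 66.5
```

```bash
python3 - <<'E'
from h import *
s=arm.sense(); print(s['grip_width'],s['grasp_force'],s['ft_force'],s['eef_pos'])
C=cam('wrist')
f=plan(.482,-.3275,.10,-167)
# bar from w2 & top
T=cam('top')
for u in((399.2,171.2),(407.3,227.9)): print(onz(T,u,.035))
E
```

```text
0.05500563108628934 66.49580240249634 [-0.29041937  1.72360643  6.43295717] [ 0.48365682 -0.32828553  0.0182919 ]
from [ 0.4837 -0.3283  0.0183] [-1.7987e+02  1.7000e-01 -1.6717e+02] t 11.8 j6 -1.09
3 rows: [0.0004, 0.0003, -0.0272] [-0.04, 0.06, -0.06]
path [[0.48, -0.33, 0.05], [0.48, -0.33, 0.07], [0.48, -0.33, 0.1]]
[ 0.71579233 -0.34042218  0.035     ]
[ 0.54208092 -0.35906255  0.035     ]
```

Request:
{"method": "move_arm", "body": {"moves": [[0.0004,0.0003,-0.015,0,0,0,0.04],[0,0,-0.0272,0,0,0,0.04],[0,0,-0.0272,0,0,0,0.04],[0,0,-0.01,0,0,0,0.04],[0,0,0,0,0,0,0.04]]}}

```text
t: 12.25
eef_pos: [0.4825, -0.3278, 0.0968]
eef_rot: [-3.14, 0.003, -2.918]
ft_force: [0.1, -0.1, -4.3]
grip_width: 0.0552
grasp_force: 65.5
```

```bash
python3 - <<'E'
from h import *
s=arm.sense(); print(s['grip_width'],s['grasp_force'],s['ft_force'],s['joint_pos'])
f=plan(.614,-.2315,.095,-262.5,dang=7)
f=plan(.614,-.2315,.021,-262.5,frm=f,step=.025)
im,C=snap('wrist','w4')
E
```

```text
0.055234114496462795 65.53889751434326 [ 0.0949732  -0.06703168 -4.33967919] [-2.53298945e-01  2.00216784e-02 -1.81030699e-01 -1.32763650e-04
 -1.36685792e+00 -1.09434465e+00]
from [ 0.4825 -0.3278  0.0968] [-1.7993e+02  1.5000e-01 -1.6722e+02] t 12.2 j6 -1.09
14 rows: [-0.005, 0.0121, 0.0001] [0.01, 0.01, 6.81]
path [[0.48, -0.31, 0.1], [0.49, -0.29, 0.1], [0.51, -0.27, 0.1], [0.53, -0.25, 0.1], [0.55, -0.24, 0.1], [0.57, -0.23, 0.1], [0.6, -0.23, 0.1]]
from [ 0.614  -0.2315  0.095 ] [-180.     0.    97.5] t 12.2 j6 -1.09
3 rows: [-0.0, 0.0, 0.0247] [-0.0, 0.0, -0.0]
path [[0.61, -0.23, 0.07], [0.61, -0.23, 0.05], [0.61, -0.23, 0.02]]
```

View pics/w4.png

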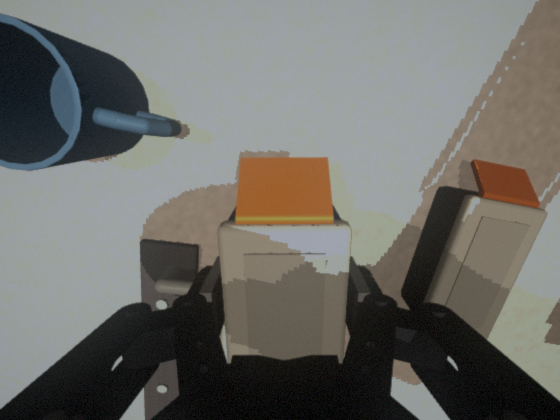

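Request:
{"method": "move_arm", "body": {"moves": [[-0.005,0.0121,0.0001,0,0,6.81,0.04],[-0.005,0.0121,0.0001,0,0,6.81,0.04],[-0.005,0.0121,0.0001,0,0,6.81,0.04],[-0.005,0.0121,0.0001,0,0,6.81,0.04],[-0.005,0.0121,0.0001,0,0,6.81,0.04]]}}

```text
t: 12.8
eef_pos: [0.5063, -0.2673, 0.092]
eef_rot: [3.141, -0.004, 2.765]
ft_force: [-0.2, 0.3, -5.1]
grip_width: 0.0551
grasp_force: 65.4
```

Request:
{"method": "move_arm", "body": {"moves": [[-0.005,0.0121,0.0001,0,0,6.81,0.04],[-0.005,0.0121,0.0001,0,0,6.81,0.04],[-0.005,0.0121,0.0001,0,0,6.81,0.04],[-0.005,0.0121,0.0001,0,0,6.81,0.04],[-0.005,0.0121,0.0001,0,0,6.81,0.04]]}}

```text
t: 13.3
eef_pos: [0.5609, -0.2326, 0.0913]
eef_rot: [-3.139, -0.003, 2.171]
ft_force: [-0.9, -1.5, -5.4]
grip_width: 0.0553
grasp_force: 65.4
```

Request:
{"method": "move_arm", "body": {"moves": [[-0.005,0.0121,0.0001,0,0,6.81,0.04],[-0.005,0.0121,0.0001,0,0,6.81,0.04],[-0.005,0.0121,0.0001,0,0,6.81,0.04],[-0.005,0.0121,0.0001,0,0,6.81,0.04],[0,0,0,0,0,0,0.04]]}}

```text
t: 13.8
eef_pos: [0.6133, -0.2312, 0.0903]
eef_rot: [-3.138, -0.002, 1.699]
ft_force: [0.2, -0.7, -4.9]
grip_width: 0.0552
grasp_force: 65.3
```

```bash
python3 - <<'E'
from h import *
s=arm.sense(); print(s['joint_pos'],s['eef_pos'],np.degrees(s['eef_rot']))
f=plan(.614,-.2315,.021,-262.5,step=.025)
im,C=snap('wrist','w5'); im,C=snap('scene','s5'); 
cv2.imwrite('pics/s5c.png',cv2.resize(im[210:350,110:290],None,fx=3.5,fy=3.5,interpolation=2))
im,C=snap('top','t5')
E
```

```text
[-5.66539950e-02  2.16780706e-01  2.12864952e-02 -1.10044934e-03
 -1.37960979e+00 -2.95650608e+00] [ 0.61326548 -0.23122153  0.09032142] [-1.79768780e+02 -1.06215947e-01  9.73463156e+01]
from [ 0.6133 -0.2312  0.0903] [-1.7977e+02 -1.1000e-01  9.7350e+01] t 13.8 j6 -2.96
3 rows: [-0.0002, 0.0003, 0.0231] [-0.08, -0.04, -0.05]
path [[0.61, -0.23, 0.07], [0.61, -0.23, 0.04], [0.61, -0.23, 0.02]]
```

View pics/s5c.png

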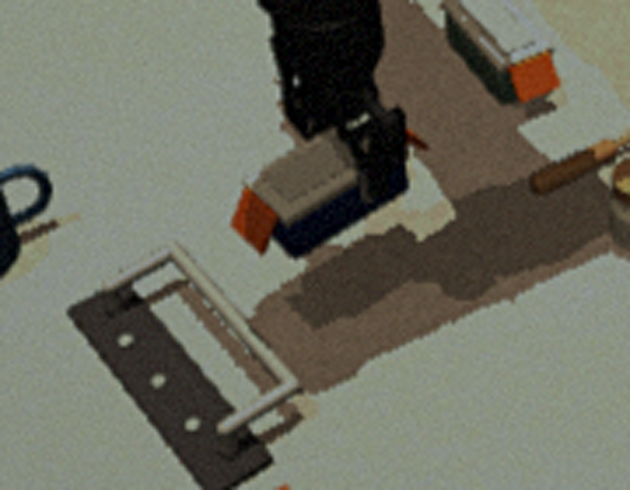

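Request:
{"method": "move_arm", "body": {"moves": [[-0.0002,0.0003,0.0231,0,0,0,0.04],[0,0,0.0231,0,0,0,0.04],[0,0,0.0221,0,0,0,0.04],[0,0,0,0,0,0,0.04],[0,0,0,0,0,0,0.04]]}}

```text
t: 14.45
eef_pos: [0.6134, -0.232, 0.0256]
eef_rot: [-3.141, 0.0, 1.702]
ft_force: [0.4, -0.5, -3.3]
grip_width: 0.0555
grasp_force: 65.2
```

Request:
{"method": "move_arm", "body": {"moves": [[-0.008,0,0,0,0,0,0.04],[-0.008,0,0,0,0,0,0.04],[-0.006,0,0,0,0,0,0.04],[-0.004,0,0,0,0,0,0.04],[0,0,0,0,0,0,0.04]]}}

```text
t: 14.95
eef_pos: [0.6172, -0.2583, 0.0253]
eef_rot: [-3.141, -0.0, 1.7]
ft_force: [-0.6, -0.2, -4.7]
grip_width: 0.0553
grasp_force: 65.3
```

Request:
{"method": "move_arm", "body": {"moves": [[-0.003,0,0,0,0,0,0.04],[-0.002,0,0,0,0,0,0.04],[-0.001,0,0,0,0,0,0.04],[0,0,0,0,0,0,0.04]]}}

```text
t: 15.35
eef_pos: [0.6181, -0.2636, 0.0254]
eef_rot: [3.142, -0.0, 1.701]
ft_force: [0.2, 1.6, -4.9]
grip_width: 0.0552
grasp_force: 65.4
```

Request:
{"method": "move_arm", "body": {"moves": [[-0.001,0,0.004,0,0,0,0.04],[-0.001,0,0,0,0,0,0.04],[0,0,0,0,0,0,0.04]]}}

```text
t: 15.65
eef_pos: [0.6182, -0.2648, 0.0207]
eef_rot: [-3.141, -0.001, 1.701]
ft_force: [-0.5, 5.3, -4.1]
grip_width: 0.0548
grasp_force: 65.6
```

Request:
{"method": "move_arm", "body": {"moves": [[-0.001,0,0,0,0,0,0.04],[-0.001,0,0,0,0,0,0.04],[0,0,0,0,0,0,0.04]]}}

```text
t: 15.95
eef_pos: [0.6182, -0.265, 0.0206]
eef_rot: [-3.141, -0.004, 1.701]
ft_force: [-3.1, 12.0, -1.7]
grip_width: 0.0553
grasp_force: 65.8
```

```bash
python3 - <<'E'
from h import *
s=arm.sense(); print(s['ft_force'],s['eef_pos'],np.degrees(s['eef_rot']),s['grip_width'])
im,C=snap('scene','s6'); 
for a,c,m in blobs(im,(0,150,90),(16,255,255),20):
    if 120<c[0]<300: print(a,c)
im,C=snap('top','t6'); 
for a,c,m in blobs(im,(0,150,90),(16,255,255),6):
    if 280<c[0]<430 and c[1]>180: print(a,c,onz(C,c,.035))
E
```

```text
[-3.06357345 12.01107037 -1.68033204] [ 0.61822648 -0.2650365   0.02060539] [-179.93786064   -0.22077936   97.48338633] 0.05533778871655257
139 [262.26618705 231.58992806]
95 [298.67368421 243.15789474]
149 [217.6442953  253.71812081]
30 [278.53333333 255.13333333]
1572 [187.84414758 390.82760814]
31 [143.83870968 375.38709677]
87 [359.27586207 205.56321839] [ 0.60857547 -0.21732204  0.035     ]
12 [291.  226.5] [ 0.54351994 -0.01321953  0.035     ]
49 [346.65306122 225.6122449 ] [ 0.54751588 -0.17867163  0.035     ]
81 [349.09876543 271.2345679 ] [ 0.41244542 -0.18401475  0.035     ]
```

Request:
{"method": "move_arm", "body": {"moves": [[0.01,0,0,0,0,0,0.04],[0.02,0,-0.002,0,0,0,0.04],[0.01,0,-0.025,0,0,0,0.04],[0,0,-0.035,0,0,0,0.04],[0,0,-0.015,0,0,0,0.04]]}}

```text
t: 16.55
eef_pos: [0.6148, -0.2287, 0.1027]
eef_rot: [3.137, 0.004, 1.701]
ft_force: [0.6, -0.7, -1.9]
grip_width: 0.055
grasp_force: 65.8
```

```bash
python3 - <<'E'
from h import *
s=arm.sense(); print(s['ft_force'],s['grip_width'])
f=plan(.6191,-.2711,.095,-82.7,dang=7.5)
E
```

```text
[ 0.56251262 -0.67830092 -1.94431985] 0.055029085132519404
from [ 0.6148 -0.2287  0.1027] [179.72   0.21  97.48] t 16.6 j6 -2.96
24 rows: [-0.0001, -0.0028, 0.0003] [-0.01, 0.02, -7.49]
path [[0.61, -0.23, 0.1], [0.6, -0.23, 0.1], [0.6, -0.24, 0.1], [0.6, -0.25, 0.1], [0.6, -0.26, 0.1], [0.61, -0.27, 0.1]]
```

Request:
{"method": "move_arm", "body": {"moves": [[-0.0001,-0.0028,0.0003,0,0,-7.49,0.04],[-0.0001,-0.0028,0.0003,0,0,-7.49,0.04],[-0.0001,-0.0028,0.0003,0,0,-7.49,0.04],[-0.0001,-0.0028,0.0003,0,0,-7.49,0.04],[-0.0001,-0.0028,0.0003,0,0,-7.49,0.04]]}}

```text
t: 17.05
eef_pos: [0.6004, -0.2341, 0.0961]
eef_rot: [-3.141, -0.0, 2.359]
ft_force: [-0.9, 0.0, -4.1]
grip_width: 0.0554
grasp_force: 65.4
```

Request:
{"method": "move_arm", "body": {"moves": [[-0.0001,-0.0028,0.0003,0,0,-7.49,0.04],[-0.0001,-0.0028,0.0003,0,0,-7.49,0.04],[-0.0001,-0.0028,0.0003,0,0,-7.49,0.04],[-0.0001,-0.0028,0.0003,0,0,-7.49,0.04],[-0.0001,-0.0028,0.0003,0,0,-7.49,0.04]]}}

```text
t: 17.55
eef_pos: [0.5939, -0.2463, 0.0946]
eef_rot: [-3.141, -0.001, 3.013]
ft_force: [-0.0, 0.1, -4.2]
grip_width: 0.0551
grasp_force: 65.4
```

Request:
{"method": "move_arm", "body": {"moves": [[-0.0001,-0.0028,0.0003,0,0,-7.49,0.04],[-0.0001,-0.0028,0.0003,0,0,-7.49,0.04],[-0.0001,-0.0028,0.0003,0,0,-7.49,0.04],[-0.0001,-0.0028,0.0003,0,0,-7.49,0.04],[-0.0001,-0.0028,0.0003,0,0,-7.49,0.04]]}}

```text
t: 18.05
eef_pos: [0.5962, -0.2599, 0.0931]
eef_rot: [3.141, -0.001, -2.617]
ft_force: [-0.1, 0.4, -3.9]
grip_width: 0.055
grasp_force: 65.4
```

Request:
{"method": "move_arm", "body": {"moves": [[-0.0001,-0.0028,0.0003,0,0,-7.49,0.04],[-0.0001,-0.0028,0.0003,0,0,-7.49,0.04],[-0.0001,-0.0028,0.0003,0,0,-7.49,0.04],[-0.0001,-0.0028,0.0003,0,0,-7.49,0.04],[-0.0001,-0.0028,0.0003,0,0,-7.49,0.04]]}}

```text
t: 18.55
eef_pos: [0.6064, -0.2694, 0.0916]
eef_rot: [3.141, -0.001, -1.963]
ft_force: [0.1, -0.5, -3.5]
grip_width: 0.0555
grasp_force: 65.4
```

Request:
{"method": "move_arm", "body": {"moves": [[-0.0001,-0.0028,0.0003,0,0,-7.49,0.04],[-0.0001,-0.0028,0.0003,0,0,-7.49,0.04],[-0.0001,-0.0028,0.0003,0,0,-7.49,0.04],[-0.0001,-0.0028,0.0003,0,0,-7.49,0.04],[0,0,0,0,0,0,0.04]]}}

```text
t: 19.05
eef_pos: [0.6174, -0.271, 0.0903]
eef_rot: [3.141, -0.0, -1.444]
ft_force: [-0.1, -0.4, -4.4]
grip_width: 0.055
grasp_force: 65.5
```

```bash
python3 - <<'E'
from h import *
f=plan(.6191,-.2711,.021,-82.7,step=.03)
im,C=snap('wrist','w7')
for a,c,m in blobs(im,(0,150,70),(16,255,255),40): print(a,c.round(1),onz(C,c,.1).round(4),np.argwhere(m).max(0),np.argwhere(m).min(0))
E
```

```text
from [ 0.6174 -0.271   0.0903] [ 1.7995e+02 -1.0000e-02 -8.2760e+01] t 19.1 j6 0.24
3 rows: [0.0001, -0.0006, 0.0231] [0.02, -0.0, -0.02]
path [[0.62, -0.27, 0.07], [0.62, -0.27, 0.04], [0.62, -0.27, 0.02]]
934 [16.4 14. ] [ 0.7378 -0.3734  0.1   ] [30 33] [0 0]
6046 [283.7 191.5] [ 0.6243 -0.3158  0.1   ] [223 332] [158 235]
89 [346.3 338.6] [ 0.5797 -0.2381  0.1   ] [353 349] [325 344]
```

View pics/w7.png

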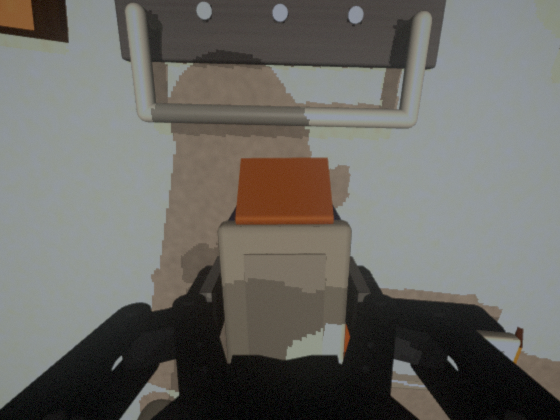

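```bash
python3 - <<'E'
from h import *
C=cam('wrist')
a,b=onz(C,(150,115),.032),onz(C,(412,119.5),.032); v=a-b
print(a,b,np.linalg.norm(v),np.degrees(np.arctan2(v[1],v[0]))-90,(a+b)/2)
E
```

```text
[ 0.71522331 -0.34016148  0.032     ] [ 0.54465942 -0.35847042  0.032     ] 0.1715437453212124 -83.87312566347467 [ 0.62994136 -0.34931595  0.032     ]
```

Request:
{"method": "move_arm", "body": {"moves": [[0.0001,-0.0006,0.0231,0,0,0,0.04],[0,0,0.0231,0,0,0,0.04],[0,0,0.0251,0,0,0,0.04],[0,0,0,0,0,0,0.04],[0,0,0,0,0,0,0.04]]}}

```text
t: 19.6
eef_pos: [0.6178, -0.2707, 0.0197]
eef_rot: [3.141, 0.0, -1.448]
ft_force: [-0.0, 0.0, -3.9]
grip_width: 0.0551
grasp_force: 69.0
```

Request:
{"method": "move_arm", "body": {"moves": [[0.008,0,0,0,0,0,0.04],[0.008,0,0,0,0,0,0.04],[0.006,0,0,0,0,0,0.04],[0.004,0,0,0,0,0,0.04],[0,0,0,0,0,0,0.04]]}}

```text
t: 20.1
eef_pos: [0.6213, -0.297, 0.0196]
eef_rot: [3.141, 0.0, -1.446]
ft_force: [0.5, 1.2, -4.3]
grip_width: 0.0551
grasp_force: 68.9
```

Request:
{"method": "move_arm", "body": {"moves": [[0.003,0,0,0,0,0.9,0.04],[0.002,0,0,0,0,0,0.04],[0.001,0,0,0,0,0,0.04],[0,0,0,0,0,0,0.04]]}}

```text
t: 20.5
eef_pos: [0.6222, -0.3023, 0.02]
eef_rot: [-3.142, 0.0, -1.461]
ft_force: [-0.5, 2.6, -3.6]
grip_width: 0.055
grasp_force: 68.9
```

Request:
{"method": "move_arm", "body": {"moves": [[0.001,0,0,0,0,0,0.04],[0.001,0,0,0,0,0,0.04],[0,0,0,0,0,0,0.04]]}}

```text
t: 20.8
eef_pos: [0.6224, -0.3039, 0.0199]
eef_rot: [3.142, 0.001, -1.461]
ft_force: [0.2, 4.6, -4.4]
grip_width: 0.0555
grasp_force: 69.1
```

Request:
{"method": "move_arm", "body": {"moves": [[0.001,0,0,0,0,0,0.04],[0.0005,0,0,0,0,0,0.04],[0,0,0,0,0,0,0.04]]}}

```text
t: 21.1
eef_pos: [0.6225, -0.3041, 0.0195]
eef_rot: [3.141, 0.003, -1.46]
ft_force: [-1.1, 9.9, -2.5]
grip_width: 0.055
grasp_force: 69.2
```

Request:
{"method": "move_arm", "body": {"moves": [[0.0005,0,0,0,0,0,0.04],[0,0,0,0,0,0,0.04],[-0.01,0,0,0,0,0,0.04],[-0.02,0,-0.01,0,0,0,0.04],[-0.01,0,-0.03,0,0,0,0.04]]}}

```text
t: 21.6
eef_pos: [0.6158, -0.2653, 0.0561]
eef_rot: [3.135, 0.002, -1.461]
ft_force: [-0.0, -0.4, -4.9]
grip_width: 0.0548
grasp_force: 68.7
```

Request:
{"method": "move_arm", "body": {"moves": [[0,0,-0.035,0,0,0,0.04],[0,0,-0.03,0,0,0,0.04],[0,0,-0.015,0,0,0,0.04]]}}

```text
t: 21.9
eef_pos: [0.6193, -0.2675, 0.1443]
eef_rot: [-3.137, -0.004, -1.461]
ft_force: [0.5, -0.3, -3.6]
grip_width: 0.0551
grasp_force: 69.2
```

```bash
cat >> h.py <<'E'
H=np.array([.573,.2785]); bx=np.array([.872,.4895]); by=np.array([-.4895,.872])
def B(x,y): return H+x*bx+y*by
E
python3 - <<'E'
from h import *
s=arm.sense(); print(s['ft_force'],s['grip_width'])
p=B(-.04,.092)
f=plan(*p,.135,-150.7)
f=plan(*p,.069,-150.7,frm=f,step=.03)
f=plan(*B(.014,.092),.069,-150.7,frm=f,step=.02)
im,C=snap('top','t8'); im,C=snap('scene','s8'); 
for a,c,m in blobs(im,(0,150,90),(16,255,255),10):
    if 120<c[0]<320 and c[1]<300: print(a,c)
E
```

```text
[ 0.45022686 -0.27759103 -3.57887773] 0.05506106585378466
from [ 0.6193 -0.2675  0.1443] [-179.72   -0.2   -83.7 ] t 21.9 j6 0.22
16 rows: [-0.0328, 0.0246, 0.0005] [-0.02, -0.0, 4.19]
path [[0.59, -0.24, 0.14], [0.52, -0.14, 0.14], [0.47, -0.02, 0.14], [0.45, 0.1, 0.14], [0.46, 0.22, 0.14], [0.49, 0.34, 0.13]]
from [0.4931 0.3391 0.135 ] [ 180.     0.  -150.7] t 21.9 j6 0.22
3 rows: [0.0, -0.0, 0.022] [0.0, 0.0, 0.0]
path [[0.49, 0.34, 0.11], [0.49, 0.34, 0.09], [0.49, 0.34, 0.07]]
from [0.4931 0.3391 0.069 ] [ 180.     0.  -150.7] t 21.9 j6 0.22
3 rows: [-0.018, 0.0, 0.0] [0.0, 0.0, 0.0]
path [[0.51, 0.35, 0.07], [0.52, 0.36, 0.07], [0.54, 0.37, 0.07]]
110 [306.72727273 187.7       ]
137 [262.22627737 231.67153285]
10 [218.5 229. ]
94 [298.46808511 243.27659574]
14 [181.78571429 251.35714286]
56 [217.60714286 256.96428571]
53 [273.03773585 257.52830189]
24 [289.66666667 257.29166667]
```

Request:
{"method": "move_arm", "body": {"moves": [[-0.0328,0.0246,0.0005,0,0,4.19,0.04],[-0.0328,0.0246,0.0005,0,0,4.19,0.04],[-0.0328,0.0246,0.0005,0,0,4.19,0.04],[-0.0328,0.0246,0.0005,0,0,4.19,0.04],[-0.0328,0.0246,0.0005,0,0,4.19,0.04]]}}

```text
t: 22.5
eef_pos: [0.4997, -0.0984, 0.1347]
eef_rot: [3.138, -0.001, -1.831]
ft_force: [0.1, 1.2, -4.2]
grip_width: 0.055
grasp_force: 69.0
```

Request:
{"method": "move_arm", "body": {"moves": [[-0.0328,0.0246,0.0005,0,0,4.19,0.04],[-0.0328,0.0246,0.0005,0,0,4.19,0.04],[-0.0328,0.0246,0.0005,0,0,4.19,0.04],[-0.0328,0.0246,0.0005,0,0,4.19,0.04],[-0.0328,0.0246,0.0005,0,0,4.19,0.04]]}}

```text
t: 23.0
eef_pos: [0.4515, 0.0999, 0.1328]
eef_rot: [3.14, -0.002, -2.195]
ft_force: [0.7, -0.1, -3.9]
grip_width: 0.0553
grasp_force: 69.1
```

Request:
{"method": "move_arm", "body": {"moves": [[-0.0328,0.0246,0.0005,0,0,4.19,0.04],[-0.0328,0.0246,0.0005,0,0,4.19,0.04],[-0.0328,0.0246,0.0005,0,0,4.19,0.04],[-0.0328,0.0246,0.0005,0,0,4.19,0.04],[-0.0328,0.0246,0.0005,0,0,4.19,0.04]]}}

```text
t: 23.5
eef_pos: [0.4773, 0.3023, 0.1298]
eef_rot: [-3.141, -0.003, -2.56]
ft_force: [0.2, -0.8, -3.5]
grip_width: 0.0546
grasp_force: 69.1
```

Request:
{"method": "move_arm", "body": {"moves": [[-0.0328,0.0246,0.0005,0,0,4.19,0.04],[0,0,0,0,0,0,0.04],[0,0,0,0,0,0,0.04]]}}

```text
t: 23.8
eef_pos: [0.4911, 0.3395, 0.1283]
eef_rot: [-3.14, -0.005, -2.63]
ft_force: [0.6, -0.2, -4.8]
grip_width: 0.055
grasp_force: 68.9
```

```bash
python3 - <<'E'
from h import *
s=arm.sense(); print(s['ft_force'],s['grip_width'],s['grasp_force'])
p=B(-.04,.092)
f=plan(*p,.069,-150.7,step=.03)
im,C=snap('wrist','w8')
E
```

```text
[ 0.55614523 -0.15522293 -4.84322399] 0.055031686600265764 68.94082188606262
from [0.4911 0.3395 0.1283] [-179.91   -0.31 -150.69] t 23.8 j6 -2.0
2 rows: [-0.0009, -0.0006, 0.0297] [-0.05, -0.15, 0.01]
path [[0.49, 0.34, 0.1], [0.49, 0.34, 0.07]]
```

View pics/w8.png

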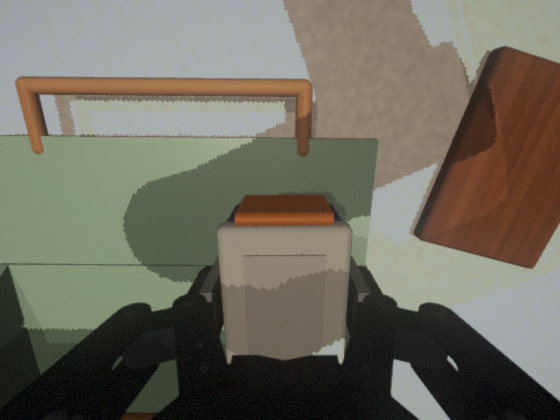

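```bash
python3 - <<'E'
from h import *
c=eyes.calibration('wrist');W=np.array(c['tool_from_camera']);K,_,_=cam('wrist');Ci=(K,W[:3,:3],W[:3,3])
b=.0175 # underside below TCP (tool z +)
print('lid edge',proj(Ci,(.035,0,b-.05)))
for a in(0,.1,.2,.3,.5,.9):
    # outer face: hinge x .057-.02, thickness 3
    hx=.037;print(a,[proj(Ci,(hx+.003*np.cos(a)+l*np.sin(a),0,b-.045+l*np.cos(a)-.003*np.sin(a)))[1].round(0) for l in(0,.03)])
im=cv2.imread('pics/w8.png')
for a,cc,m in blobs(im,(0,150,50),(16,255,255),300): print(a,cc.round(1),np.argwhere(m).min(0),np.argwhere(m).max(0))
E
```

```text
lid edge [286.70506064 226.36441813]
0 [np.float64(211.0), np.float64(194.0)]
0.1 [np.float64(211.0), np.float64(188.0)]
0.2 [np.float64(211.0), np.float64(183.0)]
0.3 [np.float64(212.0), np.float64(178.0)]
0.5 [np.float64(213.0), np.float64(168.0)]
0.9 [np.float64(215.0), np.float64(152.0)]
12411 [515.8 162.4] [ 75 450] [240 559]
2663 [283.9 210.5] [195 235] [224 333]
```

Request:
{"method": "move_arm", "body": {"moves": [[-0.0009,-0.0006,0.025,0,0,0,0.04],[0,0,0.025,0,0,0,0.04],[0,0,0.009,0,0,0,0.04],[0,0,0,0,0,0,0.04],[0,0,0,0,0,0,0.04]]}}

```text
t: 24.35
eef_pos: [0.4937, 0.3396, 0.0744]
eef_rot: [3.142, 0.002, -2.631]
ft_force: [-0.1, 0.4, -3.0]
grip_width: 0.055
grasp_force: 68.8
```

```bash
python3 - <<'E'
from h import *
s=arm.sense(); print(s['ft_force'],s['grip_width'],s['grasp_force'],s['eef_pos'],np.degrees(s['eef_rot']))
C=cam('wrist',dict(eef_pos=np.array([.4911,.3395,.1283]),eef_rot=np.radians([-179.91,-.31,-150.69])))
for u in((40,264),(180,265),(376,140)):
    p=onz(C,u,.045)[:2]-H; print('bin',p@bx,p@by)
p=onz(C,(165,86),.05)[:2]-H; print('handle',p@bx,p@by)
p=s['eef_pos'][:2]-H; print('tcp',p@bx,p@by)
E
```

```text
[-0.06320742  0.43544193 -3.04646622] 0.05501986064341997 68.80023837089539 [0.49367736 0.33958301 0.07437572] [ 1.79999841e+02  1.08522260e-01 -1.50735659e+02]
bin -0.0004611948646984984 -0.1174782701142664
bin 0.0002453865717697739 0.002656798665143344
bin -0.10410969553011357 0.16108995204597337
handle -0.1409877063138418 0.008448969489484169
tcp -0.03926920324983333 0.09209281827258545
```

Request:
{"method": "move_arm", "body": {"moves": [[-0.01,0,0.006,0,0,0,0.04],[-0.015,0,0,0,0,0,0.04],[-0.015,0,0,0,0,0,0.04],[-0.013,0,0,0,0,0,0.04],[0,0,0,0,0,0,0.04]]}}

```text
t: 24.85
eef_pos: [0.541, 0.3665, 0.0673]
eef_rot: [3.141, 0.002, -2.631]
ft_force: [-0.6, 0.1, -4.6]
grip_width: 0.0549
grasp_force: 68.9
```

Request:
{"method": "move_arm", "body": {"moves": [[0,0,0.002,0,0,0,0.04],[0,0,0.001,0,0,0,0.04],[0,0,0,0,0,0,0.04]]}}

```text
t: 25.15
eef_pos: [0.539, 0.3655, 0.0638]
eef_rot: [3.141, -0.0, -2.631]
ft_force: [0.2, 0.2, -4.7]
grip_width: 0.0552
grasp_force: 68.9
```

Request:
{"method": "move_arm", "body": {"moves": [[0,0,0.001,0,0,0,0.04],[0,0,0.001,0,0,0,0.04],[0,0,0,0,0,0,0.04]]}}

```text
t: 25.45
eef_pos: [0.5393, 0.3657, 0.0624]
eef_rot: [3.141, 0.0, -2.631]
ft_force: [-0.7, -0.7, -2.3]
grip_width: 0.0555
grasp_force: 69.4
```

Request:
{"method": "move_arm", "body": {"moves": [[0,0,0,0,0,0,0.068],[0,0,0,0,0,0,0.068],[0,0,0,0,0,0,0.068],[0,0,0,0,0,0,0.068]]}}

```text
t: 25.85
eef_pos: [0.5396, 0.3658, 0.0625]
eef_rot: [3.141, 0.001, -2.631]
ft_force: [0.3, 0.1, -0.1]
grip_width: 0.0678
grasp_force: 0.0
```

Request:
{"method": "move_arm", "body": {"moves": [[0.015,0,-0.005,0,0,0,0.068],[0.03,0,-0.03,0,0,0,0.068],[0.03,0,-0.03,0,0,0,0.05],[0.02,0,0,0,0,0,0.0],[0,0,0,0,0,0,0.0]]}}

```text
t: 26.35
eef_pos: [0.4557, 0.3192, 0.1293]
eef_rot: [3.14, 0.004, -2.63]
ft_force: [-0.5, -0.4, 0.4]
grip_width: 0.0246
grasp_force: 0.0
```

```bash
python3 - <<'E'
from h import *
im,C=snap('wrist','w9')
im,C=snap('scene','s9');im,C=snap('top','t9')
s=arm.sense(); print(s['ft_force'],s['grip_width'],s['grasp_force'],s['eef_pos'],np.degrees(s['eef_rot']))
E
```

```text
[-0.18332568  0.9093948   0.50903797] 0.002215553837032722 0.0 [0.45659654 0.31926836 0.12676447] [ 1.79997820e+02 -3.05073914e-03 -1.50724648e+02]
```

View pics/w9.png

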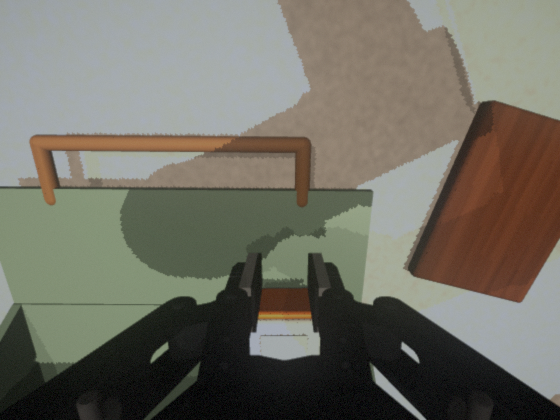

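Request:
{"method": "move_arm", "body": {"moves": [[0,0,0.025,0,0,0,0.02],[-0.01,0,0.025,0,0,0,0.02],[-0.01,0,0,0,0,0,0.02],[-0.01,0,0,0,0,0,0.02],[0,0,0,0,0,0,0.02]]}}

```text
t: 27.0
eef_pos: [0.4844, 0.3347, 0.0779]
eef_rot: [-3.141, 0.001, -2.631]
ft_force: [0.6, -0.2, 0.8]
grip_width: 0.0197
grasp_force: 0.0
```

Request:
{"method": "move_arm", "body": {"moves": [[-0.01,0,0,0,0,0,0.02],[-0.008,0,0,0,0,0,0.02],[-0.008,0,0,0,0,0,0.02],[-0.008,0,0,0,0,0,0.02],[-0.008,0,0,0,0,0,0.02]]}}

```text
t: 27.5
eef_pos: [0.5198, 0.3546, 0.0771]
eef_rot: [-3.142, -0.0, -2.631]
ft_force: [-2.6, -1.1, 3.0]
grip_width: 0.0198
grasp_force: 1.7
```

Request:
{"method": "move_arm", "body": {"moves": [[-0.008,0,0,0,0,0,0.02],[-0.008,0,0,0,0,0,0.02],[-0.008,0,0,0,0,0,0.02],[-0.008,0,0,0,0,0,0.02],[0,0,0,0,0,0,0.02]]}}

```text
t: 28.0
eef_pos: [0.5482, 0.3707, 0.0765]
eef_rot: [3.141, 0.001, -2.631]
ft_force: [0.2, 0.2, 0.1]
grip_width: 0.0202
grasp_force: 0.0
```

```bash
python3 - <<'E'
from h import *
s=arm.sense(); print(s['ft_force'],s['grip_width'],s['eef_pos'],s['t'])
p=s['eef_pos'][:2]-H; print('tcp',p@bx,p@by)
E
```

```text
[0.2393886  0.20273993 0.13296557] 0.020240646550272124 [0.54817099 0.370652   0.07646839] 28.0
tcp 0.023457503287708452 0.09251034249631644
```

Request:
{"method": "move_arm", "body": {"moves": [[-0.006,0,0,0,0,0,0.02],[-0.005,0,0,0,0,0,0.02],[0,0,0,0,0,0,0.02],[0.02,0,0,0,0,0,0.02],[0.04,0,0,0,0,0,0.03]]}}

```text
t: 28.5
eef_pos: [0.505, 0.3463, 0.0761]
eef_rot: [-3.141, 0.0, -2.632]
ft_force: [-0.4, 0.1, 1.0]
grip_width: 0.0299
grasp_force: 0.0
```

Request:
{"method": "move_arm", "body": {"moves": [[0.03,0,-0.03,0,0,0,0.08],[0,0,-0.04,0,0,0,0.08],[0,0,-0.04,0,0,0,0.08],[0,0,0,0,0,0,0.08]]}}

```text
t: 28.9
eef_pos: [0.4806, 0.3329, 0.1951]
eef_rot: [3.139, 0.013, -2.63]
ft_force: [0.5, 0.2, 1.0]
grip_width: 0.0799
grasp_force: 0.0
```

```bash
python3 - <<'E'
from h import *
s=arm.sense(); print(s['eef_pos'])
im,C=snap('wrist','w10')
lab=blobs(im,(0,150,40),(16,255,255),100)
for a,c,m in lab:
    p=onz(C,c,.075)[:2]-H; print(a,c.round(1),(p@bx).round(4),(p@by).round(4))
im,C=snap('top','t10')
for a,c,m in blobs(im,(0,150,90),(16,255,255),6):
    if 280<c[0]<380 and c[1]>210: print(a,c,onz(C,c,.035))
for u,yaw in((.48,0),(.48,1)): pass
f=plan(.47,-.18,.2,-178,dang=8)
E
```

```text
[0.48056834 0.33286025 0.19505853]
5436 [471.2 156.2] -0.0985 0.2578
154 [284.  304.9] 0.056 0.0916
695 [ 13.2 366.5] 0.1375 -0.2156
417 [216.7 358.8] 0.1269 0.016
309 [352.1 360.5] 0.1294 0.1685
1224 [127.2 395.5] 0.1811 -0.0936
187 [118.8 417.3] 0.2162 -0.1096
50 [294.58 226.84] [ 0.54258389 -0.02385652  0.035     ]
48 [346.70833333 225.64583333] [ 0.54741614 -0.17883474  0.035     ]
83 [291.95180723 271.75903614] [ 0.40968817 -0.01675492  0.035     ]
83 [349.03614458 271.15662651] [ 0.41267133 -0.18383455  0.035     ]
from [0.4787 0.3321 0.1885] [ 179.9     0.2  -150.73] t 29.0 j6 -2.01
13 rows: [0.0121, -0.0379, -0.0009] [0.01, 0.01, 2.1]
path [[0.49, 0.29, 0.19], [0.5, 0.21, 0.19], [0.5, 0.14, 0.19], [0.5, 0.06, 0.19], [0.5, -0.02, 0.2], [0.49, -0.1, 0.2], [0.47, -0.18, 0.2]]
```

```bash
python3 - <<'E'
from h import *
f=plan(.462,-.1825,.15,-178.5,step=.05)
E
```

```text
from [0.4787 0.3321 0.1885] [ 179.9     0.2  -150.73] t 29.0 j6 -2.01
11 rows: [0.015, -0.0448, 0.0034] [0.01, 0.02, 2.52]
path [[0.49, 0.29, 0.18], [0.5, 0.19, 0.18], [0.5, 0.1, 0.17], [0.5, 0.0, 0.16], [0.48, -0.09, 0.16], [0.46, -0.18, 0.15]]
```

Request:
{"method": "move_arm", "body": {"moves": [[0.015,-0.0448,0.0034,0,0,2.52,0.08],[0.015,-0.0448,0.0034,0,0,2.52,0.08],[0.015,-0.0448,0.0034,0,0,2.52,0.08],[0.015,-0.0448,0.0034,0,0,2.52,0.08],[0.015,-0.0448,0.0034,0,0,2.52,0.08]]}}

```text
t: 29.5
eef_pos: [0.5012, 0.0949, 0.1682]
eef_rot: [-3.141, -0.002, -2.852]
ft_force: [0.5, 0.2, 0.5]
grip_width: 0.08
grasp_force: 0.0
```

Request:
{"method": "move_arm", "body": {"moves": [[0.015,-0.0448,0.0034,0,0,2.52,0.08],[0.015,-0.0448,0.0034,0,0,2.52,0.08],[0.015,-0.0448,0.0034,0,0,2.52,0.08],[0.015,-0.0448,0.0034,0,0,2.52,0.08],[0.015,-0.0448,0.0034,0,0,2.52,0.08]]}}

```text
t: 30.0
eef_pos: [0.4725, -0.139, 0.1513]
eef_rot: [3.141, -0.001, -3.072]
ft_force: [0.9, 0.4, 0.3]
grip_width: 0.0801
grasp_force: 0.0
```

Request:
{"method": "move_arm", "body": {"moves": [[0.015,-0.0448,0.0034,0,0,2.52,0.08],[0,0,0,0,0,0,0.075],[0,0,0,0,0,0,0.075]]}}

```text
t: 30.3
eef_pos: [0.4609, -0.1839, 0.1481]
eef_rot: [3.141, -0.002, -3.117]
ft_force: [0.0, -0.4, 0.2]
grip_width: 0.0753
grasp_force: 0.0
```

```bash
python3 - <<'E'
from h import *
s=arm.sense(); print(s['eef_pos'],s['joint_pos'][5])
im,C=snap('wrist','w11')
for a,c,m in blobs(im,(0,150,70),(16,255,255),40): print(a,c.round(1),onz(C,c,.035).round(4))
f=plan(.462,-.1825,.016,-178.5,step=.03)
E
```

```text
[ 0.46090907 -0.18393292  0.14806229] -1.5734013813684564
1126 [285.4 157.1] [ 0.4151 -0.1847  0.035 ]
1129 [480.1 158.8] [ 0.4123 -0.0157  0.035 ]
186 [448.7 291.1] [ 0.5434 -0.018   0.035 ]
104 [286.8 291.2] [ 0.5476 -0.1799  0.035 ]
from [ 0.4614 -0.183   0.1484] [ 1.7997e+02 -8.0000e-02 -1.7849e+02] t 30.4 j6 -1.57
5 rows: [-0.0002, 0.0001, 0.0265] [0.01, -0.02, 0.0]
path [[0.46, -0.18, 0.12], [0.46, -0.18, 0.1], [0.46, -0.18, 0.07], [0.46, -0.18, 0.04], [0.46, -0.18, 0.02]]
```

Request:
{"method": "move_arm", "body": {"moves": [[0,0,0.03,0,0,-0.5,0.075],[0,0,0.035,0,0,0,0.075],[0,0,0.035,0,0,0,0.075],[0,0,0.022,0,0,0,0.075],[0,0,0.01,0,0,0,0.075]]}}

```text
t: 30.85
eef_pos: [0.4605, -0.1815, 0.0146]
eef_rot: [3.141, -0.004, -3.104]
ft_force: [-0.6, 0.0, 0.1]
grip_width: 0.0751
grasp_force: 0.0
```

Request:
{"method": "move_arm", "body": {"moves": [[0,0,0,0,0,0,0.075],[0,0,0,0,0,0,0.04],[0,0,0,0,0,0,0.04],[0,0,0,0,0,0,0.04],[0,0,0,0,0,0,0.04]], "force": 60}}

```text
t: 31.35
eef_pos: [0.4631, -0.1828, 0.0194]
eef_rot: [-3.141, 0.003, -3.105]
ft_force: [-1.0, 3.8, 4.9]
grip_width: 0.0548
grasp_force: 67.1
```

Request:
{"method": "move_arm", "body": {"moves": [[0,0,-0.015,0,0,0,0.04],[0,0,-0.03,0,0,0,0.04],[0,0,-0.03,0,0,0,0.04],[0,0,-0.008,0,0,0,0.04],[0,0,0,0,0,0,0.04]]}}

```text
t: 31.85
eef_pos: [0.462, -0.1828, 0.1008]
eef_rot: [3.141, 0.002, -3.106]
ft_force: [0.6, 0.6, -4.3]
grip_width: 0.0546
grasp_force: 66.1
```

```bash
python3 - <<'E'
from h import *
s=arm.sense(); print(s['ft_force'],s['joint_pos'][5])
f=plan(.6166,-.230,.097,-263,dang=8)
im,C=snap('wrist','w12')
for a,c,m in blobs(im,(0,150,70),(16,255,255),300): print(a,c.round(1),np.argwhere(m).min(0),np.argwhere(m).max(0))
E
```

```text
[ 0.55099195  0.55682662 -4.28958051] -1.5644059372269357
from [ 0.462  -0.1828  0.1008] [ 1.7996e+02  9.0000e-02 -1.7797e+02] t 31.9 j6 -1.56
11 rows: [-0.0152, 0.0054, 0.0004] [0.01, 0.0, 7.73]
path [[0.48, -0.18, 0.1], [0.51, -0.17, 0.1], [0.54, -0.17, 0.1], [0.57, -0.19, 0.1], [0.6, -0.2, 0.1], [0.62, -0.23, 0.1]]
1764 [522.7 167.7] [148 487] [187 559]
4915 [284.7 185.1] [157 237] [212 333]
```

Request:
{"method": "move_arm", "body": {"moves": [[-0.0152,0.0054,0.0004,0,0,7.73,0.04],[-0.0152,0.0054,0.0004,0,0,7.73,0.04],[-0.0152,0.0054,0.0004,0,0,7.73,0.04],[-0.0152,0.0054,0.0004,0,0,7.73,0.04],[-0.0152,0.0054,0.0004,0,0,7.73,0.04]]}}

```text
t: 32.4
eef_pos: [0.5398, -0.174, 0.0952]
eef_rot: [-3.14, -0.004, 2.497]
ft_force: [1.0, -0.5, -3.5]
grip_width: 0.0554
grasp_force: 65.7
```

Request:
{"method": "move_arm", "body": {"moves": [[-0.0152,0.0054,0.0004,0,0,7.73,0.04],[-0.0152,0.0054,0.0004,0,0,7.73,0.04],[-0.0152,0.0054,0.0004,0,0,7.73,0.04],[-0.0152,0.0054,0.0004,0,0,7.73,0.04],[-0.0152,0.0054,0.0004,0,0,7.73,0.04]]}}

```text
t: 32.9
eef_pos: [0.6065, -0.2168, 0.0927]
eef_rot: [-3.137, -0.003, 1.823]
ft_force: [-0.1, 0.6, -3.5]
grip_width: 0.0549
grasp_force: 65.7
```

Request:
{"method": "move_arm", "body": {"moves": [[-0.0152,0.0054,0.0004,0,0,7.73,0.04],[0,0,0,0,0,0,0.04],[0,0,0,0,0,0,0.04]]}}

```text
t: 33.2
eef_pos: [0.6151, -0.2301, 0.093]
eef_rot: [-3.137, -0.002, 1.694]
ft_force: [-0.4, -0.1, -4.5]
grip_width: 0.0552
grasp_force: 65.8
```

```bash
python3 - <<'E'
from h import *
s=arm.sense(); print(s['ft_force'],s['joint_pos'][5],s['grip_width'])
f=plan(.6172,-.230,.021,-263,dang=8,step=.03)
E
```

```text
[-0.37736706 -0.13394922 -4.52743078] -2.9628933898786687 0.05523749037143515
from [ 0.6151 -0.2301  0.093 ] [-1.7977e+02 -1.1000e-01  9.7090e+01] t 33.2 j6 -2.96
3 rows: [-0.0001, 0.0008, 0.024] [-0.08, -0.04, 0.03]
path [[0.62, -0.23, 0.07], [0.62, -0.23, 0.05], [0.62, -0.23, 0.02]]
```

Request:
{"method": "move_arm", "body": {"moves": [[-0.0001,0.0008,0.025,0,0,0,0.04],[0,0,0.025,0,0,0,0.04],[0,0,0.0245,0,0,0,0.04],[0,0,0,0,0,0,0.04],[0,0,0,0,0,0,0.04]]}}

```text
t: 33.7
eef_pos: [0.6164, -0.2297, 0.0208]
eef_rot: [-3.14, -0.001, 1.695]
ft_force: [-0.4, 0.3, -3.4]
grip_width: 0.0551
grasp_force: 69.2
```

Request:
{"method": "move_arm", "body": {"moves": [[-0.008,0,0,0,0,0,0.04],[-0.008,0,0,0,0,0,0.04],[-0.006,0,0,0,0,0,0.04],[-0.004,0,0,0,0,0,0.04],[0,0,0,0,0,0,0.04]]}}

```text
t: 34.2
eef_pos: [0.6201, -0.2568, 0.0212]
eef_rot: [-3.141, -0.0, 1.692]
ft_force: [0.0, -0.1, -5.1]
grip_width: 0.055
grasp_force: 69.2
```

Request:
{"method": "move_arm", "body": {"moves": [[-0.003,0,0,0,0,0,0.04],[-0.002,0,0,0,0,0,0.04],[-0.001,0,0,0,0,0,0.04],[0,0,0,0,0,0,0.04]]}}

```text
t: 34.6
eef_pos: [0.6211, -0.2621, 0.0216]
eef_rot: [-3.142, -0.0, 1.693]
ft_force: [-0.4, 2.6, -3.8]
grip_width: 0.0553
grasp_force: 69.1
```

Request:
{"method": "move_arm", "body": {"moves": [[-0.001,0,0,0,0,0,0.04],[-0.0005,0,0,0,0,0,0.04],[0,0,0,0,0,0,0.04]]}}

```text
t: 34.9
eef_pos: [0.6213, -0.2636, 0.0217]
eef_rot: [3.141, -0.0, 1.693]
ft_force: [-0.6, 3.1, -3.4]
grip_width: 0.0549
grasp_force: 69.1
```

Request:
{"method": "move_arm", "body": {"moves": [[-0.001,0,0,0,0,0,0.04],[-0.0005,0,0,0,0,0,0.04],[0,0,0,0,0,0,0.04]]}}

```text
t: 35.2
eef_pos: [0.6215, -0.2652, 0.0217]
eef_rot: [3.141, 0.0, 1.693]
ft_force: [0.2, 3.3, -4.1]
grip_width: 0.0553
grasp_force: 69.1
```

Request:
{"method": "move_arm", "body": {"moves": [[-0.001,0,0,0,0,0,0.04],[-0.0005,0,0,0,0,0,0.04],[0,0,0,0,0,0,0.04]]}}

```text
t: 35.5
eef_pos: [0.6216, -0.266, 0.0214]
eef_rot: [-3.142, -0.001, 1.693]
ft_force: [-0.6, 5.3, -2.6]
grip_width: 0.0552
grasp_force: 69.3
```

```bash
python3 - <<'E'
from h import *
s=arm.sense(); print(s['ft_force'],s['eef_pos'])
E
```

```text
[-0.57172638  5.32284979 -2.58339491] [ 0.62164497 -0.26602415  0.02144212]
```

Request:
{"method": "move_arm", "body": {"moves": [[-0.001,0,0,0,0,0,0.04],[-0.0007,0,0,0,0,0,0.04],[0,0,0,0,0,0,0.04]]}}

```text
t: 35.8
eef_pos: [0.6217, -0.2662, 0.0211]
eef_rot: [-3.141, -0.003, 1.694]
ft_force: [-1.2, 10.9, -1.4]
grip_width: 0.0551
grasp_force: 69.4
```

Request:
{"method": "move_arm", "body": {"moves": [[0.01,0,0,0,0,0,0.04],[0.02,0,-0.002,0,0,0,0.04],[0.01,0,-0.025,0,0,0,0.04],[0,0,-0.035,0,0,0,0.04],[0,0,-0.015,0,0,0,0.04]]}}

```text
t: 36.3
eef_pos: [0.6184, -0.2295, 0.1031]
eef_rot: [3.137, 0.004, 1.694]
ft_force: [0.6, -0.1, -2.7]
grip_width: 0.0553
grasp_force: 69.4
```

```bash
python3 - <<'E'
from h import *
s=arm.sense(); print(s['ft_force'],s['grip_width'])
f=plan(.6215,-.2700,.097,-83.9,dang=7.5,spin=0)
E
```

```text
[ 0.57928464 -0.05376178 -2.73403763] 0.05534808428906386
from [ 0.6184 -0.2295  0.1031] [179.71   0.21  97.05] t 36.3 j6 -2.97
24 rows: [-0.0001, -0.0026, 0.0003] [-0.01, 0.02, -7.46]
path [[0.62, -0.23, 0.1], [0.61, -0.23, 0.1], [0.6, -0.24, 0.1], [0.6, -0.25, 0.1], [0.6, -0.26, 0.1], [0.61, -0.27, 0.1]]
```

Request:
{"method": "move_arm", "body": {"moves": [[-0.0001,-0.0026,0.0003,0,0,-7.46,0.04],[-0.0001,-0.0026,0.0003,0,0,-7.46,0.04],[-0.0001,-0.0026,0.0003,0,0,-7.46,0.04],[-0.0001,-0.0026,0.0003,0,0,-7.46,0.04],[-0.0001,-0.0026,0.0003,0,0,-7.46,0.04]]}}

```text
t: 36.8
eef_pos: [0.6048, -0.2344, 0.0964]
eef_rot: [-3.141, -0.0, 2.349]
ft_force: [0.3, -0.5, -3.8]
grip_width: 0.0551
grasp_force: 69.2
```

Request:
{"method": "move_arm", "body": {"moves": [[-0.0001,-0.0026,0.0003,0,0,-7.46,0.04],[-0.0001,-0.0026,0.0003,0,0,-7.46,0.04],[-0.0001,-0.0026,0.0003,0,0,-7.46,0.04],[-0.0001,-0.0026,0.0003,0,0,-7.46,0.04],[-0.0001,-0.0026,0.0003,0,0,-7.46,0.04]]}}

```text
t: 37.3
eef_pos: [0.5988, -0.2457, 0.0949]
eef_rot: [-3.141, -0.001, 3.0]
ft_force: [0.1, -0.4, -4.6]
grip_width: 0.0552
grasp_force: 69.2
```

Request:
{"method": "move_arm", "body": {"moves": [[-0.0001,-0.0026,0.0003,0,0,-7.46,0.04],[-0.0001,-0.0026,0.0003,0,0,-7.46,0.04],[-0.0001,-0.0026,0.0003,0,0,-7.46,0.04],[-0.0001,-0.0026,0.0003,0,0,-7.46,0.04],[-0.0001,-0.0026,0.0003,0,0,-7.46,0.04]]}}

```text
t: 37.8
eef_pos: [0.6007, -0.2584, 0.0934]
eef_rot: [3.142, -0.001, -2.632]
ft_force: [-0.8, -0.1, -4.4]
grip_width: 0.0548
grasp_force: 69.2
```

Request:
{"method": "move_arm", "body": {"moves": [[-0.0001,-0.0026,0.0003,0,0,-7.46,0.04],[-0.0001,-0.0026,0.0003,0,0,-7.46,0.04],[-0.0001,-0.0026,0.0003,0,0,-7.46,0.04],[-0.0001,-0.0026,0.0003,0,0,-7.46,0.04],[-0.0001,-0.0026,0.0003,0,0,-7.46,0.04]]}}

```text
t: 38.3
eef_pos: [0.61, -0.2673, 0.0919]
eef_rot: [3.141, -0.001, -1.981]
ft_force: [-0.4, -0.4, -4.5]
grip_width: 0.0554
grasp_force: 69.2
```

Request:
{"method": "move_arm", "body": {"moves": [[-0.0001,-0.0026,0.0003,0,0,-7.46,0.04],[-0.0001,-0.0026,0.0003,0,0,-7.46,0.04],[-0.0001,-0.0026,0.0003,0,0,-7.46,0.04],[-0.0001,-0.0026,0.0003,0,0,-7.46,0.04],[0,0,0,0,0,0,0.04]]}}

```text
t: 38.8
eef_pos: [0.6202, -0.269, 0.0906]
eef_rot: [3.141, -0.0, -1.465]
ft_force: [-1.0, 0.0, -4.3]
grip_width: 0.0551
grasp_force: 69.2
```

```bash
python3 - <<'E'
from h import *
s=arm.sense(); print(s['ft_force'],s['grip_width'])
f=plan(.6215,-.2700,.019,-83.9,step=.03)
im,C=snap('wrist','w13')
for a,c,m in blobs(im,(0,150,60),(16,255,255),300): print(a,c.round(1),np.argwhere(m).min(0),np.argwhere(m).max(0))
E
```

```text
[-0.98425913  0.02100727 -4.30032493] 0.0551036793545631
from [ 0.6202 -0.269   0.0906] [ 1.7996e+02 -1.0000e-02 -8.3910e+01] t 38.8 j6 0.22
3 rows: [0.0004, -0.0004, 0.0239] [0.01, -0.0, -0.0]
path [[0.62, -0.27, 0.07], [0.62, -0.27, 0.04], [0.62, -0.27, 0.02]]
1078 [17.  15.6] [0 0] [32 35]
5806 [284.6 189.9] [158 235] [220 334]
```

Request:
{"method": "move_arm", "body": {"moves": [[0.0004,-0.0004,0.0235,0,0,0,0.04],[0,0,0.0235,0,0,0,0.04],[0,0,0.0235,0,0,0,0.04],[0,0,0,0,0,0,0.04],[0,0,0,0,0,0,0.04]]}}

```text
t: 39.35
eef_pos: [0.6206, -0.269, 0.0211]
eef_rot: [3.141, -0.0, -1.467]
ft_force: [0.7, 0.2, -2.4]
grip_width: 0.0549
grasp_force: 71.5
```

Request:
{"method": "move_arm", "body": {"moves": [[0.008,0,0,0,0,0,0.04],[0.008,0,0,0,0,0,0.04],[0.006,0,0,0,0,0,0.04],[0.004,0,0,0,0,0,0.04],[0,0,0,0,0,0,0.04]]}}

```text
t: 39.85
eef_pos: [0.6235, -0.2954, 0.0208]
eef_rot: [3.141, -0.0, -1.466]
ft_force: [-0.3, 0.7, -4.1]
grip_width: 0.0549
grasp_force: 71.5
```

Request:
{"method": "move_arm", "body": {"moves": [[0.003,0,0,0,0,0,0.04],[0.002,0,0,0,0,0,0.04],[0.001,0,0,0,0,0,0.04],[0,0,0,0,0,0,0.04]]}}

```text
t: 40.25
eef_pos: [0.6243, -0.3006, 0.021]
eef_rot: [-3.142, -0.0, -1.465]
ft_force: [-0.8, 3.1, -2.8]
grip_width: 0.0549
grasp_force: 71.5
```

Request:
{"method": "move_arm", "body": {"moves": [[0.001,0,0,0,0,0,0.04],[0.0005,0,0,0,0,0,0.04],[0,0,0,0,0,0,0.04]]}}

```text
t: 40.55
eef_pos: [0.6245, -0.3022, 0.0211]
eef_rot: [-3.141, -0.0, -1.465]
ft_force: [-0.7, 2.2, -1.8]
grip_width: 0.0549
grasp_force: 71.5
```

Request:
{"method": "move_arm", "body": {"moves": [[0.001,0,0,0,0,0,0.04],[0,0,0,0,0,0,0.04]]}}

```text
t: 40.75
eef_pos: [0.6246, -0.3024, 0.021]
eef_rot: [3.142, 0.001, -1.465]
ft_force: [-1.4, 6.5, -1.2]
grip_width: 0.0549
grasp_force: 71.9
```

Request:
{"method": "move_arm", "body": {"moves": [[0.0007,0,0,0,0,0,0.04],[0,0,0,0,0,0,0.04]]}}

```text
t: 40.95
eef_pos: [0.6246, -0.3025, 0.0211]
eef_rot: [3.141, 0.002, -1.464]
ft_force: [-2.3, 9.1, 0.6]
grip_width: 0.0551
grasp_force: 72.0
```

Request:
{"method": "move_arm", "body": {"moves": [[-0.01,0,0,0,0,0,0.04],[-0.02,0,-0.01,0,0,0,0.04],[-0.01,0,-0.03,0,0,0,0.04],[0,0,-0.035,0,0,0,0.04],[0,0,-0.03,0,0,0,0.04]]}}

```text
t: 41.45
eef_pos: [0.6204, -0.2641, 0.1278]
eef_rot: [-3.141, -0.002, -1.465]
ft_force: [1.2, -0.0, -3.9]
grip_width: 0.055
grasp_force: 71.4
```

Request:
{"method": "move_arm", "body": {"moves": [[0,0,-0.015,0,0,0,0.04],[0,0,0,0,0,0,0.04]]}}

```text
t: 41.65
eef_pos: [0.6214, -0.2646, 0.1436]
eef_rot: [-3.137, -0.002, -1.465]
ft_force: [0.2, 0.3, -3.7]
grip_width: 0.0552
grasp_force: 71.6
```

```bash
python3 - <<'E'
from h import *
s=arm.sense(); print(s['ft_force'],s['grip_width'])
p=B(-.045,-.088)
f=plan(*p,.135,-150.7)
im,C=snap('wrist','w14')
for a,c,m in blobs(im,(0,150,60),(16,255,255),300): print(a,c.round(1),np.argwhere(m).min(0),np.argwhere(m).max(0))
E
```

```text
[ 0.1960501   0.29248758 -3.70992575] 0.05521309323917114
from [ 0.6214 -0.2646  0.1436] [-1.7974e+02 -1.1000e-01 -8.3960e+01] t 41.6 j6 0.21
12 rows: [-0.034, 0.0199, 0.0006] [-0.02, 0.0, 5.56]
path [[0.6, -0.23, 0.14], [0.56, -0.16, 0.14], [0.54, -0.09, 0.14], [0.53, -0.01, 0.14], [0.54, 0.07, 0.14], [0.56, 0.14, 0.14]]
3816 [46.4 20.6] [0 0] [46 92]
1915 [279.3 210.3] [193 235] [221 334]
```

Request:
{"method": "move_arm", "body": {"moves": [[-0.034,0.0199,0.0006,0,0,5.56,0.04],[-0.034,0.0199,0.0006,0,0,5.56,0.04],[-0.034,0.0199,0.0006,0,0,5.56,0.04],[-0.034,0.0199,0.0006,0,0,5.56,0.04],[-0.034,0.0199,0.0006,0,0,5.56,0.04]]}}

```text
t: 42.2
eef_pos: [0.5349, -0.0866, 0.1348]
eef_rot: [3.138, -0.001, -1.955]
ft_force: [1.9, 1.2, -3.4]
grip_width: 0.0549
grasp_force: 71.4
```

Request:
{"method": "move_arm", "body": {"moves": [[-0.034,0.0199,0.0006,0,0,5.56,0.04],[-0.034,0.0199,0.0006,0,0,5.56,0.04],[-0.034,0.0199,0.0006,0,0,5.56,0.04],[-0.034,0.0199,0.0006,0,0,5.56,0.04],[-0.034,0.0199,0.0006,0,0,5.56,0.04]]}}

```text
t: 42.7
eef_pos: [0.5442, 0.1086, 0.1322]
eef_rot: [3.14, -0.003, -2.439]
ft_force: [1.2, -1.5, -5.1]
grip_width: 0.0553
grasp_force: 71.4
```

Request:
{"method": "move_arm", "body": {"moves": [[-0.034,0.0199,0.0006,0,0,5.56,0.04],[-0.034,0.0199,0.0006,0,0,5.56,0.04],[0,0,0,0,0,0,0.04],[0,0,0,0,0,0,0.04]]}}

```text
t: 43.1
eef_pos: [0.5739, 0.1804, 0.1302]
eef_rot: [3.141, -0.006, -2.628]
ft_force: [0.0, -0.7, -4.9]
grip_width: 0.0549
grasp_force: 71.5
```

```bash
python3 - <<'E'
from h import *
s=arm.sense(); print(s['ft_force'],s['grip_width'])
f=plan(*B(-.045,-.088),.068,-150.7,step=.03)
E
```

```text
[ 0.02615837 -0.6994852  -4.86219971] 0.0549339345503553
from [0.5739 0.1804 0.1302] [ 179.99   -0.32 -150.59] t 43.1 j6 -1.69
3 rows: [-0.0008, -0.0007, 0.0207] [0.0, -0.11, 0.04]
path [[0.57, 0.18, 0.11], [0.58, 0.18, 0.09], [0.58, 0.18, 0.07]]
```

Request:
{"method": "move_arm", "body": {"moves": [[-0.0008,-0.0007,0.022,0,0,0,0.04],[0,0,0.022,0,0,0,0.04],[0,0,0.018,0,0,0,0.04],[0,0,0,0,0,0,0.04],[0,0,0,0,0,0,0.04]]}}

```text
t: 43.6
eef_pos: [0.5758, 0.179, 0.0715]
eef_rot: [-3.141, -0.001, -2.63]
ft_force: [-0.1, -0.6, -3.6]
grip_width: 0.0548
grasp_force: 71.3
```

Request:
{"method": "move_arm", "body": {"moves": [[-0.014,0,0,0,0,0,0.04],[-0.015,0,0,0,0,0,0.04],[-0.015,0,0,0,0,0,0.04],[-0.014,0,0,0,0,0,0.04],[0,0,0,0,0,0,0.04]]}}

```text
t: 44.1
eef_pos: [0.6281, 0.2089, 0.073]
eef_rot: [-3.141, 0.002, -2.63]
ft_force: [-0.6, 0.3, -4.0]
grip_width: 0.055
grasp_force: 71.5
```

Request:
{"method": "move_arm", "body": {"moves": [[0,0,0.002,0,0,0,0.04],[0,0,0.002,0,0,0,0.04],[0,0,0,0,0,0,0.04]]}}

```text
t: 44.4
eef_pos: [0.6262, 0.2082, 0.0676]
eef_rot: [3.141, -0.0, -2.63]
ft_force: [-0.9, -0.3, -4.5]
grip_width: 0.0548
grasp_force: 71.5
```

Request:
{"method": "move_arm", "body": {"moves": [[0,0,0.0015,0,0,0,0.04],[0,0,0.0015,0,0,0,0.04],[0,0,0,0,0,0,0.04]]}}

```text
t: 44.7
eef_pos: [0.6264, 0.2084, 0.0644]
eef_rot: [3.141, -0.0, -2.63]
ft_force: [-0.3, 0.7, -4.3]
grip_width: 0.0548
grasp_force: 71.5
```

Request:
{"method": "move_arm", "body": {"moves": [[0,0,0.001,0,0,0,0.04],[0,0,0,0,0,0,0.04]]}}

```text
t: 44.9
eef_pos: [0.6266, 0.2085, 0.0636]
eef_rot: [3.141, -0.0, -2.63]
ft_force: [0.3, 0.3, -5.1]
grip_width: 0.0552
grasp_force: 71.5
```

```bash
python3 - <<'E'
from h import *
s=arm.sense(); print(s['ft_force'],s['eef_pos'])
p=s['eef_pos'][:2]-H; print('tcp',p@bx,p@by)
E
```

```text
[ 0.29448795  0.29250257 -5.09609738] [0.62659156 0.20852644 0.0635675 ]
tcp 0.012479783096863949 -0.0872500131879628
```

Lower a touch more until it rests, release, back off, then push in.

Request:
{"method": "move_arm", "body": {"moves": [[0,0,0.0012,0,0,0,0.04],[0,0,0.0008,0,0,0,0.04],[0,0,0,0,0,0,0.04]]}}

```text
t: 45.2
eef_pos: [0.6269, 0.2086, 0.0625]
eef_rot: [-3.141, 0.001, -2.629]
ft_force: [-1.2, 0.1, -0.2]
grip_width: 0.0552
grasp_force: 72.1
```

Request:
{"method": "move_arm", "body": {"moves": [[0,0,0,0,0,0,0.068],[0,0,0,0,0,0,0.068],[0,0,0,0,0,0,0.068],[0,0,0,0,0,0,0.068]]}}

```text
t: 45.6
eef_pos: [0.6269, 0.2085, 0.062]
eef_rot: [3.142, 0.001, -2.63]
ft_force: [-0.2, -0.0, 0.0]
grip_width: 0.0677
grasp_force: 0.0
```

Request:
{"method": "move_arm", "body": {"moves": [[0.015,0,-0.005,0,0,0,0.068],[0.03,0,-0.03,0,0,0,0.068],[0.03,0,-0.03,0,0,0,0.05],[0.02,0,0,0,0,0,0.02],[0,0,0,0,0,0,0.02]]}}

```text
t: 46.1
eef_pos: [0.5433, 0.1616, 0.129]
eef_rot: [3.141, 0.004, -2.63]
ft_force: [0.5, 0.4, 1.2]
grip_width: 0.0249
grasp_force: 0.0
```

```bash
python3 - <<'E'
from h import *
im,C=snap('wrist','w15')
s=arm.sense(); print(s['eef_pos'],s['grip_width'])
p=s['eef_pos'][:2]-H; print('tcp',p@bx,p@by)
for a,c,m in blobs(im,(0,150,50),(16,255,255),100):
    p=onz(C,c,.075)[:2]-H; print(a,c.round(1),(p@bx).round(4),(p@by).round(4),np.argwhere(m).min(0),np.argwhere(m).max(0))
E
```

```text
[0.54365491 0.161912   0.12785454] 0.020042173167792308
tcp -0.08265874278018633 -0.08730031842839603
826 [68.3 99.1] -0.1715 -0.2242 [72 36] [124  97]
946 [283.5 300. ] -0.0256 -0.089 [288 259] [313 310]
214 [509.1 368.8] 0.0416 0.1023 [359 492] [385 529]
```

Request:
{"method": "move_arm", "body": {"moves": [[0,0,0.025,0,0,0,0.02],[-0.01,0,0.025,0,0,0,0.02],[-0.01,0,0,0,0,0,0.02],[-0.01,0,0,0,0,0,0.02],[0,0,0,0,0,0,0.02]]}}

```text
t: 46.65
eef_pos: [0.5717, 0.1774, 0.0777]
eef_rot: [-3.141, 0.001, -2.629]
ft_force: [-0.6, -0.7, -0.4]
grip_width: 0.0201
grasp_force: 0.0
```

Request:
{"method": "move_arm", "body": {"moves": [[-0.01,0,0,0,0,0,0.02],[-0.008,0,0,0,0,0,0.02],[-0.008,0,0,0,0,0,0.02],[-0.008,0,0,0,0,0,0.02],[-0.008,0,0,0,0,0,0.02]]}}

```text
t: 47.15
eef_pos: [0.6071, 0.1975, 0.0769]
eef_rot: [3.142, -0.0, -2.63]
ft_force: [-2.1, -1.7, 1.9]
grip_width: 0.02
grasp_force: 1.6
```

Request:
{"method": "move_arm", "body": {"moves": [[-0.008,0,0,0,0,0,0.02],[-0.008,0,0,0,0,0,0.02],[-0.008,0,0,0,0,0,0.02],[-0.008,0,0,0,0,0,0.02],[-0.008,0,0,0,0,0,0.02]]}}

```text
t: 47.65
eef_pos: [0.6421, 0.2172, 0.0767]
eef_rot: [3.142, -0.0, -2.63]
ft_force: [-3.6, -2.7, 2.2]
grip_width: 0.02
grasp_force: 1.7
```

Request:
{"method": "move_arm", "body": {"moves": [[-0.005,0,0,0,0,0,0.02],[0,0,0,0,0,0,0.02],[0,0,0,0,0,0,0.02]]}}

```text
t: 47.95
eef_pos: [0.6461, 0.2196, 0.0763]
eef_rot: [3.141, 0.001, -2.629]
ft_force: [-0.5, -0.5, -0.1]
grip_width: 0.0206
grasp_force: 0.0
```

```bash
python3 - <<'E'
from h import *
s=arm.sense(); print(s['eef_pos'],s['ft_force'])
p=s['eef_pos'][:2]-H; print('tcp',p@bx,p@by)
E
```

```text
[0.64606691 0.2196245  0.07631653] [-0.50856925 -0.50169931 -0.14588013]
tcp 0.03489478399008984 -0.08710568871933064
```

Tub 2 is in. Back off and go to the last tub.

Request:
{"method": "move_arm", "body": {"moves": [[0.02,0,0,0,0,0,0.02],[0.04,0,0,0,0,0,0.03],[0.03,0,-0.03,0,0,0,0.08],[0,0,-0.04,0,0,0,0.08],[0,0,-0.03,0,0,0,0.08]]}}

```text
t: 48.45
eef_pos: [0.5671, 0.1748, 0.1796]
eef_rot: [-3.141, 0.003, -2.629]
ft_force: [1.3, -0.0, 0.7]
grip_width: 0.0723
grasp_force: 0.0
```

```bash
python3 - <<'E'
from h import *
im,C=snap('top','t16')
for a,c,m in blobs(im,(0,150,90),(16,255,255),6):
    if 270<c[0]<380 and c[1]>210: print(a,c,onz(C,c,.035))
f=plan(.456,-.019,.15,-182.9,dang=8)
E
```

```text
50 [294.58 226.84] [ 0.54258389 -0.02385652  0.035     ]
81 [291.91358025 271.79012346] [ 0.40959683 -0.01664363  0.035     ]
from [0.5693 0.1754 0.1856] [-179.9     0.63 -150.64] t 48.5 j6 -1.7
6 rows: [0.0274, -0.0263, 0.0058] [0.01, 0.11, 5.38]
path [[0.56, 0.14, 0.18], [0.54, 0.1, 0.17], [0.53, 0.07, 0.17], [0.51, 0.04, 0.16], [0.48, 0.01, 0.16], [0.46, -0.02, 0.15]]
```

Request:
{"method": "move_arm", "body": {"moves": [[0.0274,-0.0263,0.0058,0,0,5.38,0.08],[0.0274,-0.0263,0.0058,0,0,5.38,0.08],[0.0274,-0.0263,0.0058,0,0,5.38,0.08],[0.0274,-0.0263,0.0058,0,0,5.38,0.08],[0.0274,-0.0263,0.0058,0,0,5.38,0.08]]}}

```text
t: 49.0
eef_pos: [0.4794, 0.0072, 0.1472]
eef_rot: [3.141, 0.001, -3.103]
ft_force: [-0.3, -0.4, 1.1]
grip_width: 0.08
grasp_force: 0.0
```

Request:
{"method": "move_arm", "body": {"moves": [[0.0274,-0.0263,0.0058,0,0,5.38,0.08],[0,0,0,0,0,0,0.075],[0,0,0,0,0,0,0.075]]}}

```text
t: 49.3
eef_pos: [0.4539, -0.0193, 0.1422]
eef_rot: [3.14, 0.002, 3.09]
ft_force: [1.1, 1.3, -0.8]
grip_width: 0.075
grasp_force: 0.0
```

```bash
python3 - <<'E'
from h import *
s=arm.sense(); print(s['eef_pos'],s['joint_pos'][5])
im,C=snap('wrist','w17')
L=[(a,onz(C,c,.035)[:2],c) for a,c,m in blobs(im,(0,150,70),(16,255,255),80)]
for l in L: print(l[0],l[1].round(4),l[2].round(0))
L=sorted([l for l in L if abs(l[1][1]+.02)<.03],key=lambda l:l[1][0]);v=L[-1][1]-L[0][1];c=(L[-1][1]+L[0][1])/2;y=np.arctan2(v[1],v[0]);print(c,np.degrees(y),np.linalg.norm(v))
f=plan(*(c-.02*v/np.linalg.norm(v)),.0165,np.degrees(y)-180,step=.03)
E
```

```text
[ 0.45389488 -0.019328    0.14220428] -2.027007693860837
1216 [ 0.4121 -0.0161] [286. 162.]
956 [0.489  0.1728] [495. 235.]
[ 0.41209026 -0.01614634] 0.0 0.0<stdin>:7: RuntimeWarning: invalid value encountered in divide
Traceback (most recent call last):
  File "h.py", line 33, in plan
    n=int(max(np.ceil(np.linalg.norm(d)/step),np.ceil(np.degrees(np.linalg.norm(rv))/dang),1))
ValueError: cannot convert float NaN to integer
```

```bash
python3 - <<'E'
from h import *
im=cv2.imread('pics/w17.png');C=cam('wrist')
for a,c,m in blobs(im,(0,120,40),(18,255,255),15):
    if 200<c[0]<380: print(a,c.round(1),onz(C,c,.035).round(4),np.argwhere(m).min(0),np.argwhere(m).max(0))
# lid side edges: gradient along rows
g=cv2.cvtColor(im,cv2.COLOR_BGR2GRAY).astype(float)
for r in (195,215,235,255): print(r,g[r,235:345:3].astype(int).tolist())
f=plan(.4565,-.0185,.0165,-183,step=.03)
E
```

```text
1316 [286.3 161.8] [ 0.4123 -0.0155  0.035 ] [148 261] [177 310]
120 [284.5 298. ] [ 0.5454 -0.0237  0.035 ] [297 264] [299 305]
24 [365.  339.1] [0.5987 0.0571 0.035 ] [336 360] [343 369]
17 [259.5 348.9] [ 0.6056 -0.0529  0.035 ] [347 256] [351 264]
48 [276.4 349.3] [ 0.607  -0.0353  0.035 ] [347 266] [351 286]
36 [295.1 348.7] [ 0.6072 -0.0157  0.035 ] [347 288] [351 304]
22 [248.8 349.4] [ 0.6056 -0.0642  0.035 ] [348 243] [350 254]
66 [339.7 358.1] [0.6218 0.0311 0.035 ] [348 334] [364 348]
195 [109, 109, 108, 105, 104, 107, 107, 122, 121, 122, 117, 112, 114, 114, 114, 115, 113, 112, 113, 111, 114, 112, 111, 111, 114, 118, 119, 112, 80, 86, 90, 109, 100, 86, 87, 83, 85]
215 [107, 108, 106, 104, 106, 108, 88, 96, 96, 96, 91, 88, 90, 88, 87, 88, 90, 89, 89, 86, 87, 88, 86, 88, 92, 94, 95, 84, 85, 88, 83, 88, 88, 87, 86, 90, 86]
235 [107, 107, 105, 108, 109, 107, 88, 91, 93, 92, 90, 88, 88, 89, 88, 88, 88, 89, 90, 86, 89, 88, 87, 90, 93, 95, 93, 80, 81, 82, 87, 87, 87, 87, 85, 86, 96]
255 [105, 103, 104, 104, 105, 108, 102, 115, 116, 118, 114, 110, 108, 108, 109, 109, 108, 107, 106, 110, 108, 107, 107, 108, 117, 116, 115, 101, 141, 142, 141, 142, 145, 143, 142, 143, 142]
from [ 0.4543 -0.0189  0.1422] [1.7995e+02 8.0000e-02 1.7708e+02] t 49.4 j6 -2.03
5 rows: [-0.0004, 0.0001, 0.0251] [0.01, 0.02, 0.02]
path [[0.45, -0.02, 0.12], [0.46, -0.02, 0.09], [0.46, -0.02, 0.07], [0.46, -0.02, 0.04], [0.46, -0.02, 0.02]]
```

Request:
{"method": "move_arm", "body": {"moves": [[-0.001,0.0001,0.03,0,0,0.2,0.075],[-0.001,0,0.032,0,0,0,0.075],[0,0,0.032,0,0,0,0.075],[0,0,0.022,0,0,0,0.075],[0,0,0.009,0,0,0,0.075]]}}

```text
t: 49.85
eef_pos: [0.455, -0.0186, 0.0142]
eef_rot: [-3.141, -0.004, 3.088]
ft_force: [-0.1, 0.1, 0.3]
grip_width: 0.075
grasp_force: 0.0
```

Request:
{"method": "move_arm", "body": {"moves": [[0,0,0,0,0,0,0.075],[0,0,0,0,0,0,0.04],[0,0,0,0,0,0,0.04],[0,0,0,0,0,0,0.04],[0,0,0,0,0,0,0.04]], "force": 60}}

```text
t: 50.35
eef_pos: [0.4572, -0.0186, 0.0188]
eef_rot: [3.141, 0.003, 3.087]
ft_force: [-1.4, 2.3, 5.7]
grip_width: 0.055
grasp_force: 67.1
```

Request:
{"method": "move_arm", "body": {"moves": [[0,0,-0.015,0,0,0,0.04],[0,0,-0.03,0,0,0,0.04],[0,0,-0.03,0,0,0,0.04],[0,0,-0.008,0,0,0,0.04],[0,0,0,0,0,0,0.04]]}}

```text
t: 50.85
eef_pos: [0.4562, -0.0187, 0.1001]
eef_rot: [3.14, 0.001, 3.087]
ft_force: [0.8, 0.1, -4.3]
grip_width: 0.055
grasp_force: 66.2
```

```bash
python3 - <<'E'
from h import *
s=arm.sense(); print(s['ft_force'],s['joint_pos'][5])
f=plan(.6172,-.230,.097,-263,dang=8)
im,C=snap('wrist','w18')
for a,c,m in blobs(im,(0,150,70),(16,255,255),300): print(a,c.round(1),np.argwhere(m).min(0),np.argwhere(m).max(0))
E
```

```text
[ 0.8387715   0.0884609  -4.33641203] -2.0289309251681336
from [ 0.4562 -0.0187  0.1001] [1.7992e+02 6.0000e-02 1.7685e+02] t 50.9 j6 -2.03
10 rows: [-0.028, -0.0068, 0.0003] [0.01, -0.0, 7.98]
path [[0.48, -0.03, 0.1], [0.53, -0.05, 0.1], [0.58, -0.1, 0.1], [0.6, -0.15, 0.1], [0.62, -0.2, 0.1]]
5208 [286.5 192.4] [163 237] [223 333]
1045 [510.3 270. ] [227 481] [315 559]
```

Request:
{"method": "move_arm", "body": {"moves": [[-0.028,-0.0068,0.0,0,0,7.98,0.04],[-0.028,-0.0068,0.0,0,0,7.98,0.04],[-0.028,-0.0068,0.0,0,0,7.98,0.04],[-0.028,-0.0068,0.0,0,0,7.98,0.04],[-0.028,-0.0068,0.0003,0,0,7.98,0.04]]}}

```text
t: 51.4
eef_pos: [0.5744, -0.0959, 0.0961]
eef_rot: [-3.139, -0.004, 2.385]
ft_force: [-0.0, 0.7, -3.2]
grip_width: 0.055
grasp_force: 65.9
```

Request:
{"method": "move_arm", "body": {"moves": [[-0.028,-0.0068,0.0003,0,0,7.98,0.04],[-0.028,-0.0068,0.0003,0,0,7.98,0.04],[-0.028,-0.0068,0.0003,0,0,7.98,0.04],[-0.028,-0.0068,0.0003,0,0,7.98,0.04],[-0.028,-0.0068,0.0003,0,0,7.98,0.04]]}}

```text
t: 51.9
eef_pos: [0.6159, -0.2309, 0.0941]
eef_rot: [-3.137, -0.002, 1.688]
ft_force: [0.8, -0.4, -3.6]
grip_width: 0.0551
grasp_force: 65.9
```

Request:
{"method": "move_arm", "body": {"moves": [[0,0,0,0,0,0,0.04],[0,0,0,0,0,0,0.04]]}}

```text
t: 52.1
eef_pos: [0.6156, -0.2305, 0.0948]
eef_rot: [-3.137, -0.002, 1.694]
ft_force: [1.2, 0.4, -4.3]
grip_width: 0.0553
grasp_force: 65.9
```

```bash
python3 - <<'E'
from h import *
s=arm.sense(); print(s['ft_force'],s['joint_pos'][5],s['grip_width'])
f=plan(.6172,-.230,.0185,-263,dang=8,step=.03)
E
```

```text
[ 1.22548551  0.39816215 -4.3187341 ] -2.9631799186279455 0.05525202152247028
from [ 0.6156 -0.2305  0.0948] [-1.7976e+02 -1.2000e-01  9.7030e+01] t 52.1 j6 -2.96
3 rows: [0.0001, 0.0006, 0.0254] [-0.08, -0.04, 0.01]
path [[0.62, -0.23, 0.07], [0.62, -0.23, 0.04], [0.62, -0.23, 0.02]]
```

Request:
{"method": "move_arm", "body": {"moves": [[0.0001,0.0008,0.0254,0,0,0,0.04],[0,0,0.0254,0,0,0,0.04],[0,0,0.0254,0,0,0,0.04],[0,0,0,0,0,0,0.04],[0,0,0,0,0,0,0.04]]}}

```text
t: 52.6
eef_pos: [0.6171, -0.229, 0.0208]
eef_rot: [-3.14, -0.001, 1.696]
ft_force: [0.7, 0.3, -3.7]
grip_width: 0.0551
grasp_force: 69.7
```

Request:
{"method": "move_arm", "body": {"moves": [[-0.008,0,0,0,0,0,0.04],[-0.008,0,0,0,0,0,0.04],[-0.006,0,0,0,0,0,0.04],[-0.004,0,0,0,0,0,0.04],[0,0,0,0,0,0,0.04]]}}

```text
t: 53.1
eef_pos: [0.6207, -0.2566, 0.0216]
eef_rot: [-3.141, -0.0, 1.693]
ft_force: [0.0, -0.5, -4.4]
grip_width: 0.0549
grasp_force: 69.6
```

Request:
{"method": "move_arm", "body": {"moves": [[-0.003,0,0,0,0,0,0.04],[-0.002,0,0,0,0,0,0.04],[-0.001,0,0,0,0,0,0.04],[0,0,0,0,0,0,0.04]]}}

```text
t: 53.5
eef_pos: [0.6217, -0.2619, 0.0219]
eef_rot: [3.142, -0.0, 1.694]
ft_force: [-0.3, 3.3, -4.3]
grip_width: 0.0551
grasp_force: 69.6
```

Request:
{"method": "move_arm", "body": {"moves": [[-0.001,0,0,0,0,0,0.04],[-0.0005,0,0,0,0,0,0.04],[0,0,0,0,0,0,0.04]]}}

```text
t: 53.8
eef_pos: [0.6219, -0.2634, 0.022]
eef_rot: [3.141, 0.0, 1.694]
ft_force: [-0.6, 3.4, -4.2]
grip_width: 0.0551
grasp_force: 69.6
```

Request:
{"method": "move_arm", "body": {"moves": [[-0.001,0,0,0,0,0,0.04],[-0.0005,0,0,0,0,0,0.04],[0,0,0,0,0,0,0.04]]}}

```text
t: 54.1
eef_pos: [0.622, -0.2647, 0.0219]
eef_rot: [3.142, -0.0, 1.694]
ft_force: [-0.2, 5.0, -2.5]
grip_width: 0.0547
grasp_force: 69.8
```

Request:
{"method": "move_arm", "body": {"moves": [[-0.001,0,0,0,0,0,0.04],[-0.0005,0,0,0,0,0,0.04],[0,0,0,0,0,0,0.04]]}}

```text
t: 54.4
eef_pos: [0.6222, -0.2648, 0.0215]
eef_rot: [-3.141, -0.002, 1.694]
ft_force: [-0.8, 9.4, -2.7]
grip_width: 0.055
grasp_force: 69.9
```

Request:
{"method": "move_arm", "body": {"moves": [[-0.0005,0,0,0,0,0,0.04],[0,0,0,0,0,0,0.04]]}}

```text
t: 54.6
eef_pos: [0.6222, -0.2649, 0.0214]
eef_rot: [-3.141, -0.003, 1.695]
ft_force: [-0.7, 10.5, -1.8]
grip_width: 0.055
grasp_force: 70.0
```

Request:
{"method": "move_arm", "body": {"moves": [[0.01,0,0,0,0,0,0.04],[0.02,0,-0.002,0,0,0,0.04],[0.01,0,-0.025,0,0,0,0.04],[0,0,-0.035,0,0,0,0.04],[0,0,-0.015,0,0,0,0.04]]}}

```text
t: 55.1
eef_pos: [0.6188, -0.2281, 0.1034]
eef_rot: [3.137, 0.004, 1.694]
ft_force: [1.0, 0.1, -2.1]
grip_width: 0.0553
grasp_force: 70.0
```

```bash
python3 - <<'E'
from h import *
s=arm.sense(); print(s['ft_force'],s['grip_width'])
f=plan(.6215,-.2700,.097,-83.9,dang=7.5,spin=0)
E
```

```text
[ 1.00440134  0.0707177  -2.10584809] 0.05530131953018263
from [ 0.6188 -0.2281  0.1034] [179.71   0.22  97.09] t 55.1 j6 -2.97
24 rows: [-0.0, -0.0027, 0.0003] [-0.01, 0.02, -7.46]
path [[0.62, -0.23, 0.1], [0.61, -0.23, 0.1], [0.6, -0.24, 0.1], [0.6, -0.25, 0.1], [0.6, -0.26, 0.1], [0.61, -0.27, 0.1]]
```

Request:
{"method": "move_arm", "body": {"moves": [[0,-0.0027,0.0003,0,0,-7.46,0.04],[0,-0.0027,0.0003,0,0,-7.46,0.04],[0,-0.0027,0.0003,0,0,-7.46,0.04],[0,-0.0027,0.0003,0,0,-7.46,0.04],[0,-0.0027,0.0003,0,0,-7.46,0.04]]}}

```text
t: 55.6
eef_pos: [0.6046, -0.2327, 0.0967]
eef_rot: [-3.141, -0.0, 2.35]
ft_force: [-0.4, 0.5, -4.3]
grip_width: 0.055
grasp_force: 69.8
```

Request:
{"method": "move_arm", "body": {"moves": [[0,-0.0027,0.0003,0,0,-7.46,0.04],[0,-0.0027,0.0003,0,0,-7.46,0.04],[0,-0.0027,0.0003,0,0,-7.46,0.04],[0,-0.0027,0.0003,0,0,-7.46,0.04],[0,-0.0027,0.0003,0,0,-7.46,0.04]]}}

```text
t: 56.1
eef_pos: [0.5979, -0.2442, 0.0952]
eef_rot: [-3.141, -0.001, 3.001]
ft_force: [0.2, 0.5, -4.8]
grip_width: 0.0548
grasp_force: 69.8
```

Request:
{"method": "move_arm", "body": {"moves": [[0,-0.0027,0.0003,0,0,-7.46,0.04],[0,-0.0027,0.0003,0,0,-7.46,0.04],[0,-0.0027,0.0003,0,0,-7.46,0.04],[0,-0.0027,0.0003,0,0,-7.46,0.04],[0,-0.0027,0.0003,0,0,-7.46,0.04]]}}

```text
t: 56.6
eef_pos: [0.5994, -0.2575, 0.0937]
eef_rot: [-3.141, -0.001, -2.632]
ft_force: [-0.1, -0.0, -3.7]
grip_width: 0.0552
grasp_force: 69.8
```

Request:
{"method": "move_arm", "body": {"moves": [[0,-0.0027,0.0003,0,0,-7.46,0.04],[0,-0.0027,0.0003,0,0,-7.46,0.04],[0,-0.0027,0.0003,0,0,-7.46,0.04],[0,-0.0027,0.0003,0,0,-7.46,0.04],[0,-0.0027,0.0003,0,0,-7.46,0.04]]}}

```text
t: 57.1
eef_pos: [0.6087, -0.267, 0.0922]
eef_rot: [3.141, -0.001, -1.981]
ft_force: [-0.0, 0.4, -4.1]
grip_width: 0.055
grasp_force: 69.8
```

Request:
{"method": "move_arm", "body": {"moves": [[0,-0.0027,0.0003,0,0,-7.46,0.04],[0,-0.0027,0.0003,0,0,-7.46,0.04],[0,-0.0027,0.0003,0,0,-7.46,0.04],[0,-0.0027,0.0003,0,0,-7.46,0.04],[0,0,0,0,0,0,0.04]]}}

```text
t: 57.6
eef_pos: [0.6192, -0.2692, 0.0909]
eef_rot: [3.141, -0.0, -1.464]
ft_force: [-0.1, 0.9, -3.9]
grip_width: 0.0548
grasp_force: 69.7
```

```bash
python3 - <<'E'
from h import *
s=arm.sense(); print(s['ft_force'],s['grip_width'])
f=plan(.6215,-.2700,.019,-83.9,step=.03)
im,C=snap('wrist','w19')
for a,c,m in blobs(im,(0,150,60),(16,255,255),300): print(a,c.round(1),np.argwhere(m).min(0),np.argwhere(m).max(0))
E
```

```text
[-0.13286226  0.85030389 -3.92041165] 0.054794388268450483
from [ 0.6192 -0.2692  0.0909] [ 1.7996e+02 -2.0000e-02 -8.3870e+01] t 57.6 j6 0.22
3 rows: [0.0004, -0.0007, 0.024] [0.01, -0.01, 0.01]
path [[0.62, -0.27, 0.07], [0.62, -0.27, 0.04], [0.62, -0.27, 0.02]]
1055 [16.5 15.7] [0 0] [33 34]
5603 [284.7 195. ] [164 236] [224 334]
```

Request:
{"method": "move_arm", "body": {"moves": [[0.0004,-0.0004,0.0235,0,0,0,0.04],[0,0,0.0235,0,0,0,0.04],[0,0,0.024,0,0,0,0.04],[0,0,0,0,0,0,0.04],[0,0,0,0,0,0,0.04]]}}

```text
t: 58.15
eef_pos: [0.6195, -0.2692, 0.0208]
eef_rot: [3.141, -0.0, -1.467]
ft_force: [0.6, -0.1, -3.0]
grip_width: 0.0551
grasp_force: 71.6
```

Request:
{"method": "move_arm", "body": {"moves": [[0.008,0,0,0,0,0,0.04],[0.008,0,0,0,0,0,0.04],[0.006,0,0,0,0,0,0.04],[0.004,0,0,0,0,0,0.04],[0,0,0,0,0,0,0.04]]}}

```text
t: 58.65
eef_pos: [0.6225, -0.2955, 0.0205]
eef_rot: [3.141, 0.0, -1.465]
ft_force: [0.1, 0.2, -4.7]
grip_width: 0.0549
grasp_force: 71.5
```

Request:
{"method": "move_arm", "body": {"moves": [[0.003,0,0,0,0,0,0.04],[0.002,0,0,0,0,0,0.04],[0.001,0,0,0,0,0,0.04],[0,0,0,0,0,0,0.04]]}}

```text
t: 59.05
eef_pos: [0.6233, -0.3008, 0.0208]
eef_rot: [-3.141, 0.0, -1.464]
ft_force: [-0.2, 2.5, -3.8]
grip_width: 0.0547
grasp_force: 71.5
```

Request:
{"method": "move_arm", "body": {"moves": [[0.001,0,0,0,0,0,0.04],[0.0005,0,0,0,0,0,0.04],[0,0,0,0,0,0,0.04]]}}

```text
t: 59.35
eef_pos: [0.6235, -0.3023, 0.0208]
eef_rot: [-3.141, -0.0, -1.464]
ft_force: [-1.1, 2.3, -2.4]
grip_width: 0.0552
grasp_force: 71.5
```

Request:
{"method": "move_arm", "body": {"moves": [[0.001,0,0,0,0,0,0.04],[0,0,0,0,0,0,0.04]]}}

```text
t: 59.55
eef_pos: [0.6236, -0.3034, 0.0208]
eef_rot: [-3.141, -0.0, -1.464]
ft_force: [1.3, 3.0, -2.0]
grip_width: 0.0553
grasp_force: 71.6
```

Request:
{"method": "move_arm", "body": {"moves": [[0.001,0,0,0,0,0,0.04],[0.0005,0,0,0,0,0,0.04],[0,0,0,0,0,0,0.04]]}}

```text
t: 59.85
eef_pos: [0.6236, -0.3038, 0.0208]
eef_rot: [3.141, 0.001, -1.464]
ft_force: [-1.6, 6.9, 0.3]
grip_width: 0.0552
grasp_force: 71.9
```

Request:
{"method": "move_arm", "body": {"moves": [[0.0005,0,0,0,0,0,0.04],[0,0,0,0,0,0,0.04]]}}

```text
t: 60.05
eef_pos: [0.6237, -0.3038, 0.0208]
eef_rot: [3.141, 0.002, -1.464]
ft_force: [-2.6, 9.2, 0.6]
grip_width: 0.0548
grasp_force: 72.0
```

Request:
{"method": "move_arm", "body": {"moves": [[-0.01,0,0,0,0,0,0.04],[-0.02,0,-0.01,0,0,0,0.04],[-0.01,0,-0.03,0,0,0,0.04],[0,0,-0.035,0,0,0,0.04],[0,0,-0.03,0,0,0,0.04]]}}

```text
t: 60.55
eef_pos: [0.6195, -0.2656, 0.1276]
eef_rot: [-3.141, -0.002, -1.464]
ft_force: [0.4, -0.5, -3.0]
grip_width: 0.0552
grasp_force: 71.5
```

Request:
{"method": "move_arm", "body": {"moves": [[0,0,-0.015,0,0,0,0.04],[0,0,0,0,0,0,0.04]]}}

```text
t: 60.75
eef_pos: [0.6204, -0.2661, 0.1434]
eef_rot: [-3.137, -0.002, -1.465]
ft_force: [-0.2, -0.7, -3.6]
grip_width: 0.055
grasp_force: 71.7
```

```bash
python3 - <<'E'
from h import *
s=arm.sense(); print(s['ft_force'],s['grip_width'])
f=plan(*B(-.045,.002),.135,-150.7)
im,C=snap('wrist','w20')
for a,c,m in blobs(im,(0,150,60),(16,255,255),300): print(a,c.round(1),np.argwhere(m).min(0),np.argwhere(m).max(0))
E
```

```text
[-0.23011347 -0.74012594 -3.57576154] 0.05504805068997895
from [ 0.6204 -0.2661  0.1434] [-1.7975e+02 -1.1000e-01 -8.3920e+01] t 60.8 j6 0.22
14 rows: [-0.0332, 0.0227, 0.0005] [-0.02, 0.0, 4.77]
path [[0.59, -0.24, 0.14], [0.55, -0.17, 0.14], [0.52, -0.09, 0.14], [0.5, -0.02, 0.14], [0.49, 0.06, 0.14], [0.5, 0.14, 0.14], [0.52, 0.22, 0.14]]
3928 [45.7 21.5] [0 0] [48 91]
1900 [278.5 213.4] [196 236] [224 334]
```

Request:
{"method": "move_arm", "body": {"moves": [[-0.0332,0.0227,0.0005,0,0,4.77,0.04],[-0.0332,0.0227,0.0005,0,0,4.77,0.04],[-0.0332,0.0227,0.0005,0,0,4.77,0.04],[-0.0332,0.0227,0.0005,0,0,4.77,0.04],[-0.0332,0.0227,0.0005,0,0,4.77,0.04]]}}

```text
t: 61.3
eef_pos: [0.5146, -0.0933, 0.1351]
eef_rot: [3.138, -0.001, -1.885]
ft_force: [0.8, 1.3, -4.3]
grip_width: 0.0554
grasp_force: 71.4
```

Request:
{"method": "move_arm", "body": {"moves": [[-0.0332,0.0227,0.0005,0,0,4.77,0.04],[-0.0332,0.0227,0.0005,0,0,4.77,0.04],[-0.0332,0.0227,0.0005,0,0,4.77,0.04],[-0.0332,0.0227,0.0005,0,0,4.77,0.04],[-0.0332,0.0227,0.0005,0,0,4.77,0.04]]}}

```text
t: 61.8
eef_pos: [0.4906, 0.1051, 0.1331]
eef_rot: [3.14, -0.003, -2.3]
ft_force: [0.2, -1.0, -4.6]
grip_width: 0.055
grasp_force: 71.5
```

Request:
{"method": "move_arm", "body": {"moves": [[-0.0332,0.0227,0.0005,0,0,4.77,0.04],[-0.0332,0.0227,0.0005,0,0,4.77,0.04],[-0.0332,0.0227,0.0005,0,0,4.77,0.04],[-0.0332,0.0227,0.0005,0,0,4.77,0.04],[0,0,0,0,0,0,0.04]]}}

```text
t: 62.3
eef_pos: [0.5313, 0.262, 0.1286]
eef_rot: [-3.141, -0.006, -2.63]
ft_force: [-0.2, -0.7, -5.0]
grip_width: 0.0551
grasp_force: 71.6
```

```bash
python3 - <<'E'
from h import *
s=arm.sense(); print(s['ft_force'],s['grip_width'])
f=plan(*B(-.045,.002),.068,-150.7,step=.03)
im,C=snap('wrist','w21')
E
```

```text
[-0.24317562 -0.70651968 -4.97256885] 0.05512337817676884
from [0.5313 0.262  0.1286] [-179.99   -0.36 -150.67] t 62.3 j6 -1.85
3 rows: [0.0001, -0.0013, 0.0202] [-0.0, -0.12, 0.01]
path [[0.53, 0.26, 0.11], [0.53, 0.26, 0.09], [0.53, 0.26, 0.07]]
```

View pics/w21.png

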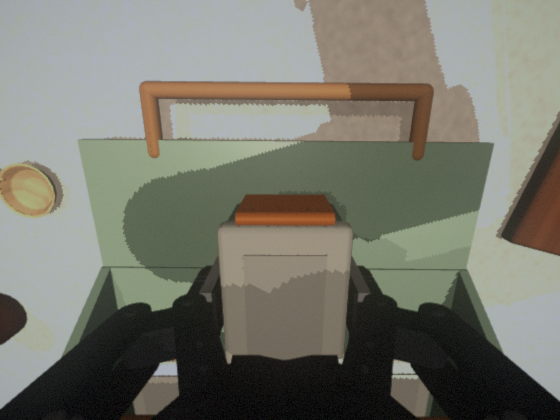

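Request:
{"method": "move_arm", "body": {"moves": [[0.0001,-0.0013,0.022,0,0,0,0.04],[0,-0.0013,0.022,0,0,0,0.04],[0,-0.0013,0.02,0,0,0,0.04],[0,0,0,0,0,0,0.04],[0,0,0,0,0,0,0.04]]}}

```text
t: 62.85
eef_pos: [0.5335, 0.2546, 0.0692]
eef_rot: [-3.141, -0.002, -2.63]
ft_force: [0.9, -0.9, -3.5]
grip_width: 0.0549
grasp_force: 71.8
```

```bash
python3 - <<'E'
from h import *
s=arm.sense(); p=s['eef_pos'][:2]-H; print('tcp',p@bx,p@by,s['eef_pos'],s['ft_force'])
E
```

```text
tcp -0.046109734531888186 -0.0015099969992611179 [0.53353123 0.25461243 0.06920905] [ 0.86031926 -0.86783164 -3.46911231]
```

Request:
{"method": "move_arm", "body": {"moves": [[-0.014,0.003,0,0,0,0,0.04],[-0.015,0,0,0,0,0,0.04],[-0.015,0,0,0,0,0,0.04],[-0.014,0,0,0,0,0,0.04],[0,0,0,0,0,0,0.04]]}}

```text
t: 63.35
eef_pos: [0.5841, 0.2871, 0.0706]
eef_rot: [-3.142, 0.001, -2.63]
ft_force: [0.1, -0.2, -4.3]
grip_width: 0.0549
grasp_force: 71.7
```

Request:
{"method": "move_arm", "body": {"moves": [[0,0,0.002,0,0,0,0.04],[0,0,0.002,0,0,0,0.04],[0,0,0,0,0,0,0.04]]}}

```text
t: 63.65
eef_pos: [0.5824, 0.2864, 0.0655]
eef_rot: [3.141, -0.001, -2.63]
ft_force: [-0.3, -0.0, -3.6]
grip_width: 0.055
grasp_force: 71.7
```

Request:
{"method": "move_arm", "body": {"moves": [[0,0,0.001,0,0,0,0.04],[0,0,0,0,0,0,0.04]]}}

```text
t: 63.85
eef_pos: [0.5828, 0.2866, 0.0648]
eef_rot: [3.141, 0.0, -2.63]
ft_force: [-0.1, -0.5, -3.9]
grip_width: 0.0551
grasp_force: 71.7
```

Request:
{"method": "move_arm", "body": {"moves": [[0,0,0.0012,0,0,0,0.04],[0,0,0.001,0,0,0,0.04],[0,0,0,0,0,0,0.04]]}}

```text
t: 64.15
eef_pos: [0.5828, 0.2867, 0.0622]
eef_rot: [3.141, -0.0, -2.63]
ft_force: [-0.6, -0.4, -2.7]
grip_width: 0.0556
grasp_force: 71.7
```

Request:
{"method": "move_arm", "body": {"moves": [[0,0,0.0005,0,0,0,0.04],[0,0,0,0,0,0,0.04]]}}

```text
t: 64.35
eef_pos: [0.583, 0.2868, 0.0621]
eef_rot: [3.142, 0.0, -2.63]
ft_force: [-0.4, -0.3, -3.6]
grip_width: 0.0557
grasp_force: 71.7
```

Request:
{"method": "move_arm", "body": {"moves": [[0,0,0,0,0,0,0.068],[0,0,0,0,0,0,0.068],[0,0,0,0,0,0,0.068],[0,0,0,0,0,0,0.068]]}}

```text
t: 64.75
eef_pos: [0.5833, 0.2869, 0.0626]
eef_rot: [3.141, 0.001, -2.63]
ft_force: [-0.6, -0.3, -1.5]
grip_width: 0.0683
grasp_force: 0.0
```

Request:
{"method": "move_arm", "body": {"moves": [[0.015,0,-0.005,0,0,0,0.068],[0.03,0,-0.03,0,0,0,0.068],[0.03,0,-0.03,0,0,0,0.05],[0.02,0,0,0,0,0,0.02],[0,0,0,0,0,0,0.02]]}}

```text
t: 65.25
eef_pos: [0.4995, 0.24, 0.1294]
eef_rot: [3.14, 0.004, -2.629]
ft_force: [-0.1, -0.1, -0.6]
grip_width: 0.0248
grasp_force: 0.0
```

```bash
python3 - <<'E'
from h import *
im,C=snap('wrist','w22')
s=arm.sense(); print(s['eef_pos'],s['grip_width'])
p=s['eef_pos'][:2]-H; print('tcp',p@bx,p@by)
for a,c,m in blobs(im,(0,150,50),(16,255,255),100):
    p=onz(C,c,.075)[:2]-H; print(a,c.round(1),(p@bx).round(4),(p@by).round(4),np.argwhere(m).min(0),np.argwhere(m).max(0))
E
```

```text
[0.49992236 0.24025516 0.12830644] 0.020314794002543022
tcp -0.08244455314873181 0.0024220027216007994
599 [552.1 238.4] -0.0771 0.1962 [206 539] [265 559]
925 [282.5 300.8] -0.0243 0.0002 [288 258] [314 310]
308 [186.6 380.9] 0.0557 -0.0826 [363 169] [393 199]
283 [381.6 380.2] 0.0549 0.0856 [363 370] [391 398]
```

Third tub placed centrally; push it in.

Request:
{"method": "move_arm", "body": {"moves": [[0,0,0.025,0,0,0,0.02],[-0.01,0,0.025,0,0,0,0.02],[-0.01,0,0,0,0,0,0.02],[-0.01,0,0,0,0,0,0.02],[0,0,0,0,0,0,0.02]]}}

```text
t: 65.8
eef_pos: [0.5281, 0.2557, 0.0781]
eef_rot: [-3.141, 0.001, -2.63]
ft_force: [-0.6, 0.6, 0.2]
grip_width: 0.0196
grasp_force: 0.0
```

Request:
{"method": "move_arm", "body": {"moves": [[-0.01,0,0,0,0,0,0.02],[-0.008,0,0,0,0,0,0.02],[-0.008,0,0,0,0,0,0.02],[-0.008,0,0,0,0,0,0.02],[-0.008,0,0,0,0,0,0.02]]}}

```text
t: 66.3
eef_pos: [0.5635, 0.2757, 0.0772]
eef_rot: [-3.142, -0.0, -2.63]
ft_force: [-2.8, -1.4, 1.8]
grip_width: 0.0202
grasp_force: 1.6
```

Request:
{"method": "move_arm", "body": {"moves": [[-0.008,0,0,0,0,0,0.02],[-0.008,0,0,0,0,0,0.02],[-0.008,0,0,0,0,0,0.02],[-0.008,0,0,0,0,0,0.02],[-0.008,0,0,0,0,0,0.02]]}}

```text
t: 66.8
eef_pos: [0.5984, 0.2954, 0.077]
eef_rot: [3.142, -0.0, -2.63]
ft_force: [-2.6, -1.5, 2.6]
grip_width: 0.0199
grasp_force: 1.6
```

Request:
{"method": "move_arm", "body": {"moves": [[-0.005,0,0,0,0,0,0.02],[0,0,0,0,0,0,0.02],[0,0,0,0,0,0,0.02],[0.02,0,0,0,0,0,0.02],[0.04,0,0,0,0,0,0.02]]}}

```text
t: 67.3
eef_pos: [0.5501, 0.2682, 0.076]
eef_rot: [-3.141, -0.0, -2.63]
ft_force: [0.6, -0.2, 1.2]
grip_width: 0.0198
grasp_force: 0.0
```

Request:
{"method": "move_arm", "body": {"moves": [[0.04,0,-0.02,0,0,0,0.02],[0.04,0,-0.03,0,0,0,0.02],[0.03,0,-0.03,0,0,0,0.02],[0,0,-0.02,0,0,0,0.02],[0,0,0,0,0,0,0.02]]}}

```text
t: 67.8
eef_pos: [0.4548, 0.2149, 0.1817]
eef_rot: [3.14, 0.009, -2.629]
ft_force: [-0.1, 1.1, 0.2]
grip_width: 0.0196
grasp_force: 0.0
```

```bash
python3 - <<'E'
from h import *
im,C=snap('wrist','w23')
s=arm.sense(); p=s['eef_pos'][:2]-H; print('tcp',p@bx,p@by,s['eef_pos'],s['t'])
for a,c,m in blobs(im,(0,150,50),(16,255,255),60):
    p=onz(C,c,.08)[:2]-H; print(a,c.round(1),(p@bx).round(4),(p@by).round(4),np.argwhere(m).min(0),np.argwhere(m).max(0))
E
```

```text
tcp -0.13468408219141914 0.0025528754186683045 [0.45430517 0.21479788 0.17912934] 67.85
5255 [535.1 247.7] -0.0992 0.2303 [176 492] [311 559]
116 [193.1 378. ] 0.0533 -0.0958 [368 182] [385 201]
109 [375.1 377.3] 0.0523 0.0989 [368 368] [383 385]
```

View pics/w23.png

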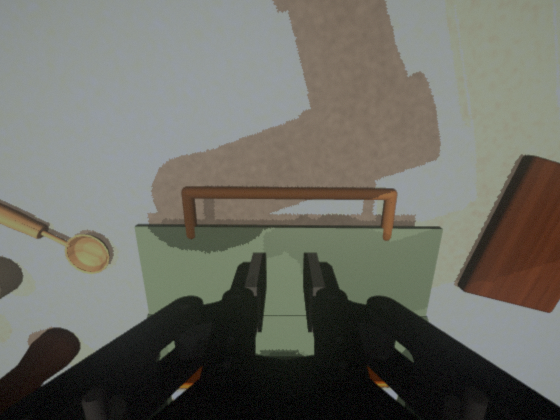

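```bash
python3 - <<'E'
from h import *
f=plan(.449,.2092,.12,-60.8,dang=8)
f=plan(.449,.2092,.032,-60.8,frm=f)
E
```

```text
from [0.4543 0.2148 0.1791] [ 179.9     0.28 -150.66] t 67.8 j6 -1.9
12 rows: [0.0007, 0.0003, 0.0049] [-0.01, 0.02, -7.49]
path [[0.45, 0.21, 0.17], [0.45, 0.21, 0.16], [0.45, 0.21, 0.15], [0.45, 0.21, 0.14], [0.45, 0.21, 0.13], [0.45, 0.21, 0.12]]
from [0.449  0.2092 0.12  ] [180.    0.  -60.8] t 67.8 j6 -1.9
3 rows: [0.0, -0.0, 0.0293] [-0.0, -0.0, 0.0]
path [[0.45, 0.21, 0.09], [0.45, 0.21, 0.06], [0.45, 0.21, 0.03]]
```

Request:
{"method": "move_arm", "body": {"moves": [[0.0007,0.0003,0.0049,0,0,-7.49,0.028],[0.0007,0.0003,0.0049,0,0,-7.49,0.028],[0.0007,0.0003,0.0049,0,0,-7.49,0.028],[0.0007,0.0003,0.0049,0,0,-7.49,0.028],[0.0007,0.0003,0.0049,0,0,-7.49,0.028]]}}

```text
t: 68.35
eef_pos: [0.4501, 0.2128, 0.1507]
eef_rot: [3.14, -0.002, -1.971]
ft_force: [-0.3, -0.4, 0.4]
grip_width: 0.0281
grasp_force: 0.0
```

Request:
{"method": "move_arm", "body": {"moves": [[0.0007,0.0003,0.0049,0,0,-7.49,0.028],[0.0007,0.0003,0.0049,0,0,-7.49,0.028],[0.0007,0.0003,0.0049,0,0,-7.49,0.028],[0.0007,0.0003,0.0049,0,0,-7.49,0.028],[0.0007,0.0003,0.0049,0,0,-7.49,0.028]]}}

```text
t: 68.85
eef_pos: [0.4482, 0.2095, 0.1262]
eef_rot: [3.14, -0.001, -1.317]
ft_force: [0.8, 0.9, 0.6]
grip_width: 0.0284
grasp_force: 0.0
```

Request:
{"method": "move_arm", "body": {"moves": [[0.0007,0.0003,0.0049,0,0,-7.49,0.028],[0.0007,0.0003,0.0049,0,0,-7.49,0.028],[0,0,0,0,0,0,0.028],[0,0,0,0,0,0,0.028]]}}

```text
t: 69.25
eef_pos: [0.4482, 0.208, 0.1174]
eef_rot: [3.14, -0.0, -1.065]
ft_force: [0.3, -0.5, 0.2]
grip_width: 0.0282
grasp_force: 0.0
```

```bash
python3 - <<'E'
from h import *
f=plan(.449,.2092,.032,-60.8)
im,C=snap('wrist','w24')
hs=cv2.cvtColor(im,cv2.COLOR_BGR2HSV)
m=cv2.inRange(hs,(3,90,40),(18,255,255)); 
n,l,st,c=cv2.connectedComponentsWithStats(m)
for i in range(1,n):
    if st[i,4]>150:
        p=onz(C,c[i],.044)[:2]-H; print(st[i],c[i].round(1),(p@bx).round(4),(p@by).round(4))
# inside bin: tub ends orange near x .045
E
```

```text
from [0.4482 0.208  0.1174] [ 1.7992e+02 -1.0000e-02 -6.1010e+01] t 69.2 j6 -0.34
3 rows: [-0.0002, -0.0005, 0.0285] [0.03, -0.0, -0.07]
path [[0.45, 0.21, 0.09], [0.45, 0.21, 0.06], [0.45, 0.21, 0.03]]
[ 213   88   79  257 5064] [273.8 196.3] -0.1349 -0.0231
[   0  210   32   68 1558] [ 12.2 243. ] 0.0748 0.0143
[   9  316   53   76 2276] [ 35.8 352.5] 0.0834 0.1218
```

Request:
{"method": "move_arm", "body": {"moves": [[-0.0002,-0.0005,0.0285,0,0,0,0.028],[-0.0002,-0.0005,0.0285,0,0,0,0.028],[-0.0002,-0.0005,0.02,0,0,0,0.028],[0,0,0.008,0,0,0,0.028],[0,0,0,0,0,0,0.028]]}}

```text
t: 69.8
eef_pos: [0.449, 0.2091, 0.0324]
eef_rot: [3.14, -0.0, -1.062]
ft_force: [0.9, -0.0, 0.2]
grip_width: 0.028
grasp_force: 0.0
```

Request:
{"method": "move_arm", "body": {"moves": [[0,0,0,0,0,0,0],[0,0,0,0,0,0,0],[0,0,0,0,0,0,0],[0,0,0,0,0,0,0]], "force": 30}}

```text
t: 70.2
eef_pos: [0.449, 0.2092, 0.0346]
eef_rot: [3.141, 0.0, -1.062]
ft_force: [-6.0, -2.2, 2.7]
grip_width: 0.0104
grasp_force: 29.7
```

Request:
{"method": "move_arm", "body": {"moves": [[0,-0.0008,-0.0145,0,0,0,0],[0,-0.0024,-0.0148,0,0,0,0],[0,-0.004,-0.0147,0,0,0,0],[0,-0.0055,-0.0142,0,0,0,0],[0,-0.007,-0.0135,0,0,0,0]]}}

```text
t: 70.7
eef_pos: [0.4642, 0.2176, 0.1064]
eef_rot: [3.135, -0.0, -1.061]
ft_force: [-15.0, -5.0, 3.6]
grip_width: 0.0102
grasp_force: 29.4
```

Request:
{"method": "move_arm", "body": {"moves": [[0,-0.0084,-0.0127,0,0,0,0],[0,-0.0097,-0.0117,0,0,0,0],[0,-0.0109,-0.0106,0,0,0,0],[0,-0.012,-0.0093,0,0,0,0],[0,-0.013,-0.008,0,0,0,0]]}}

```text
t: 71.2
eef_pos: [0.5144, 0.245, 0.1636]
eef_rot: [-3.138, -0.001, -1.061]
ft_force: [-9.6, -4.3, 12.0]
grip_width: 0.0103
grasp_force: 30.4
```

Request:
{"method": "move_arm", "body": {"moves": [[0,-0.0137,-0.0066,0,0,0,0],[0,-0.0144,-0.0051,0,0,0,0],[0,-0.0148,-0.0035,0,0,0,0],[0,-0.0151,-0.0019,0,0,0,0],[0,-0.0152,-0.0002,0,0,0,0]]}}

```text
t: 71.7
eef_pos: [0.5796, 0.2809, 0.1791]
eef_rot: [-3.137, -0.002, -1.062]
ft_force: [0.1, -2.1, 1.5]
grip_width: 0.0108
grasp_force: 30.2
```

Request:
{"method": "move_arm", "body": {"moves": [[0,-0.0152,0.0014,0,0,0,0],[0,-0.0149,0.003,0,0,0,0],[0,-0.0145,0.0046,0,0,0,0],[0,-0.0139,0.0061,0,0,0,0],[0,0,0,0,0,0,0]]}}

```text
t: 72.2
eef_pos: [0.6317, 0.3098, 0.1621]
eef_rot: [-3.136, -0.002, -1.062]
ft_force: [2.8, -2.4, 0.1]
grip_width: 0.0105
grasp_force: 30.8
```

Request:
{"method": "move_arm", "body": {"moves": [[0,-0.0066,0.0038,0,0,0,0],[0,-0.0066,0.0038,0,0,0,0],[0,0,0,0,0,0,0]]}}

```text
t: 72.5
eef_pos: [0.6407, 0.3148, 0.1556]
eef_rot: [-3.141, -0.002, -1.062]
ft_force: [-4.2, -7.4, 10.6]
grip_width: 0.0108
grasp_force: 32.1
```

Request:
{"method": "move_arm", "body": {"moves": [[0,-0.001,0.001,0,0,0,0],[0,0,0,0,0,0,0.03],[0,0,0,0,0,0,0.04],[0,0,0,0,0,0,0.04],[0,0,-0.02,0,0,0,0.04]]}}

```text
t: 73.0
eef_pos: [0.6396, 0.3166, 0.1667]
eef_rot: [3.135, 0.001, -1.061]
ft_force: [0.8, 0.1, -1.4]
grip_width: 0.0397
grasp_force: 0.0
```

Request:
{"method": "move_arm", "body": {"moves": [[0,0,-0.04,0,0,0,0.04],[0,0.03,-0.03,0,0,0,0.04],[0,0.04,0,0,0,0,0.04],[0,0.02,0,0,0,0,0.04],[0,0,0,0,0,0,0.04]]}}

```text
t: 73.5
eef_pos: [0.5612, 0.2723, 0.2425]
eef_rot: [-3.139, 0.001, -1.06]
ft_force: [-0.2, 0.0, 1.6]
grip_width: 0.0406
grasp_force: 0.0
```

```bash
python3 - <<'E'
from h import *
s=arm.sense(); print(s['eef_pos'],s['ft_force'],s['t'])
im,C=snap('wrist','w25')
im2,T=snap('top','t25')
a=cv2.resize(im2[60:300,60:480],(800,457),interpolation=2)[:, :480]
o=np.zeros((457,800,3),np.uint8);o[:,:480]=a;o[:240,480:]=cv2.resize(im,(320,240))
im3,S=snap('scene','s25');o[240:,480:]=cv2.resize(im3[120:330,120:440],(320,217))
cv2.imwrite('pics/fin.png',np.clip(o*1.4,0,255).astype(np.uint8))
E
```

```text
[0.56123288 0.27229728 0.24250661] [-0.20130837  0.0284203   1.63659209] 73.5
```

View pics/fin.png

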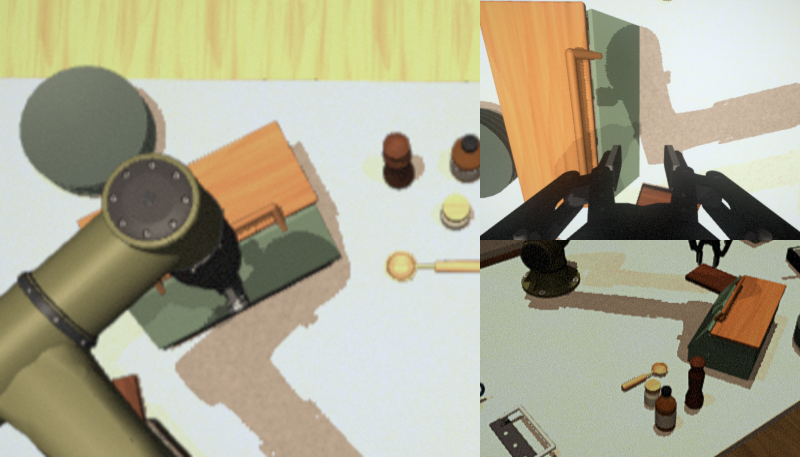

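```bash
python3 -c "
from rig import ticket
print(ticket.sign_off())"
```

```text
the job is handed in; nothing more can be done
None
```

I closed both clips on all three tubs against the bar, stood the tubs in the bin and shut the flap. The job is handed in; sign-off gave no verdict. In the last pictures the flap was shut and the other kitchen things had not visibly moved, but the tubs were out of sight by then.

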